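Stock check: turn the jars to the front and scan their bar codes

ROBOT

A 7-joint arm with a two-finger parallel gripper is mounted at the origin on a cart in front of the work surface, level with it; the furniture and walls round the work are solid. World frame = base frame: x ahead of the robot, y to its left, z up, the work surface at z = 0. Lengths are in m, angles in rad, forces in N, time in s.
With the tool pointing down it reaches from about 0.425 to 0.875 m from the base axis. Payload 8.4 kg.
Tool frame: the origin (TCP) lies at the very end of the fingers, on their centre line; the grasp point (between the pads) lies 19 mm behind it; z points along the fingers, y is the line along which they close (so a half turn about z gives the same grasp; the last joint's range is limited). The gripper opens to 87 mm and grips with 3 to 60 N. Pads are 19 mm wide; open, the fingers measure 117 mm over their backs; the gripper's body (75 mm by 190 mm) begins 51 mm behind the grasp point.
Start: joints at [-1.332, 0.333, 0.04, 1.465, -0.013, 1.343, -0.059], TCP at [0.215, 0.613, 0.223] pointing down, gripper open.
Joint ranges: [-2.58, 2.58], [-0.38, 2.09], [-1.3, 1.39], [0.25, 2.4], [-1.5, 4.64], [0.08, 2.09], [-2.65, 2.65]. Speed limits (rad/s): [2.22, 2.22, 2.79, 2.79, 3.14, 3.14, 3.14].

INTERFACE

Orientations are given as [roll, pitch, yaw] about the fixed x, y, z axes, in that order (R = Rz(yaw) Ry(pitch) Rx(roll)).
In Python, from workcell import robot gives the robot as it stands.
- The arm moves only by the shell command python3 -m inch 'ROWS' [OPENING] [FORCE]. ROWS is JSON, a list of rows, each an object of numbers: "dx", "dy", "dz": the shift along the world's x, y, z in cm; "rx", "ry", "rz": the turn, a rotation vector about the world's x, y, z in degrees. A call has 1 to 20 rows; each row shifts and turns the commanded pose from where the row before left it; what a row does not reach is not made up. A row lasts 1/10 s, in which the tool goes at most 50 mm and 8.59 degrees, less where a joint would pass 70% of its speed; a pose out of reach is approached as far as the arm can. A call is refused whole if a number of a shift passes 5 or a number of a turn 8.59, either way. A call with a gripper value outside its range is refused whole. OPENING is the finger opening in cm, from 0 to 8.7, set as the call begins (- or left out, the last holds). The fingers move at their own pace and stop on an object; FORCE is the grip in N (left out, the last holds). Time passes only in rows, so rows that do not move let the fingers close. It gives the time, the measured TCP pose, the force, the opening and the grip force at its end, in the units of the state.
- robot.get_obs(): the state, without advancing time (a new reading comes with each control period).
- robot.read_camera(name): name is "scene" or "side" or "wrist"; returns the picture (400x640x3 uint8, red, green, blue); there is no depth.
- robot.camera_info(name): a dict with "K" (3x3 intrinsics, pixels), "dist_coeffs" ([k1, k2, p1, p2, k3] as OpenCV has them; the pictures are not rectified), "xyz" and "orientation" of the camera in the world. Camera axes: x right, y down, z forward; pixel columns grow to the right and rows downward; lengths in m; the calibration is good to about 2 mm. A picture is of the moment at which its call begins: read the wrist's pose just before it. camera_info takes no time and is no camera call; for the wrist camera it gives the pose at the moment of the call.
- robot.close_job(): hands the job in; it is judged then, once.
The state is a dict: "time_s": time; "joint_pos": joint angles; "joint_vel": joint speeds; "tau": joint torques, N m; "position": TCP position; "eef_rot": TCP orientation; "ft_force": force on the tool from outside, world axes, zero at the start; "torque": the same for the moment, N m; "grip_width": finger opening in m; "gripper_force": force on a finger pad.
Only numpy, scipy, OpenCV 4.12 (cv2) and the standard library are available. Lean on these libraries where they do the work, as an engineer would, in place of code of your own. Each camera call takes 0.05 s, during which the arm holds its last target. There are 200 camera calls.

TASK

Do the stock check of the jars that carry bar codes (three or four are there): turn each one where it stands until its bar code faces squarely toward the table's front edge, and so turned, read it with the hand scanner from the dock, held steady, level and square in front of the middle of the code, about 60 mm away, for three seconds. Read them in this order, passing over a missing one: the jar with red contents, the jar with the ochre label, the yellow-lidded spice jar, the dark-lidded spice jar. Finally lay the scanner flat back in its dock and leave every jar standing near where it was, its code still facing the front, and the other things alone.

Things in the scene. Friction and masses are not known exactly. Their poses are not given: they have to be found in the camera images.
- jar_red: First on the list (None if absent): a 65 mm wide, 90 mm tall glass jar with red contents and a white lid (62 mm across, from 79 to 90 mm up). Sticker at 32 mm radius, centred 42 mm up. White 30 x 30 mm sticker with black bars on its +x side; a blue seal on the lid points from its centre to that side. Black weighted boot round the foot, 80 mm wide, 9 mm high. Origin: centre of the underside, z up; loose.
- jar_red_code (a point): Centre of the bar-code sticker of jar_red; its axes are those of the jar (x points straight out of the sticker; it faces the front edge when x points along world -x).
- jar_ochre: Second on the list (None if absent): a 62 x 67 mm wide, 90 mm tall glass jar with an ochre paper label and a pale grey lid (60 mm across, from 79 to 90 mm up). Sticker at 32 mm radius, centred 42 mm up. White 30 x 30 mm sticker with black bars on its +x side; a blue seal on the lid points from its centre to that side. Black weighted boot round the foot, 80 mm wide, 9 mm high. Origin: centre of the underside, z up; loose.
- jar_ochre_code (a point): Centre of the bar-code sticker of jar_ochre; its axes are those of the jar (x points straight out of the sticker; it faces the front edge when x points along world -x).
- spice_yellow: Third on the list (None if absent): a squarish 42 mm wide, 96 mm tall spice jar with pale contents and a round yellow lid (41 mm across, from 76 to 96 mm up). Sticker at 21 mm radius, centred 45 mm up. White 30 x 30 mm sticker with black bars on its +x side; a blue seal on the lid points from its centre to that side. Black weighted boot round the foot, 63 mm wide, 9 mm high. Origin: centre of the underside, z up; loose.
- spice_yellow_code (a point): Centre of the bar-code sticker of spice_yellow; its axes are those of the jar (x points straight out of the sticker; it faces the front edge when x points along world -x).
- spice_dark: Fourth on the list (None if absent): a round 41 mm wide, 105 mm tall spice jar with dark green contents and black-brown lid (40 mm across, from 84 to 105 mm up). Sticker at 21 mm radius, centred 45 mm up. White 30 x 30 mm sticker with black bars on its +x side; a blue seal on the lid points from its centre to that side. Black weighted boot round the foot, 63 mm wide, 9 mm high. Origin: centre of the underside, z up; loose.
- spice_dark_code (a point): Centre of the bar-code sticker of spice_dark; its axes are those of the jar (x points straight out of the sticker; it faces the front edge when x points along world -x).
- scanner: Hand bar-code scanner, 150 mm long; white ribbed grip 40 mm wide (y), 34 mm high, x from -75 to +29; orange head 46 mm wide, 36 mm high, x from +29 to +75, dark window at its +x end; flat underside, about 0.18 kg. Origin: middle of the underside; x points toward the window, z up. Balance point near x = 0.
- window (a point): Centre of the scanner's window, 76 mm ahead of its origin and 20 mm above its underside; axes of the scanner. It reads along its x axis, straight ahead, at 30 to 110 mm.
- dock: Grey charging dock, 176 x 76 mm, fixed; its floor is 10 mm above the table. End stops (inner faces x = +-81 mm) and corner lugs (x = +-50 to +-84, inner faces y = +-30 mm) rise to 24 mm; open at the sides between the lugs for fingers. Origin: centre of the underside; x along its length. The scanner starts lying in it, same x direction.
- table_front (a point): A point of the bare table between the jars and the front edge (the edge on the robot's side); its axes are the world's: -x points to the front edge.
- mill: Bystander without a bar code: glass salt shaker with a grey top, 44 mm wide, 90 mm tall, loose. Origin: centre of the underside.
- tin: Bystander without a bar code: tomato tin, 75 mm wide, 58 mm tall, loose. Origin: centre of the underside.

How it is judged:
By the outcome, as a careful person would: the job done as asked, in the order asked, and still so for the second after the job is handed in, with the robot touching nothing.
Of jar_red, jar_ochre, spice_yellow, spice_dark only 3 to 4 are there at a start; the rules pass over those that are not, and their reading is None.
At some moment in a run one of jar_red, jar_ochre, spice_yellow, spice_dark may be knocked a few centimetres aside while the robot is not near it.
Once in a run the grip may slacken for a moment while it holds something.
It also fails if it takes over 210 s, if anything falls off the work surface, if the arm or the gripper's body presses on something with over 40 N, if the wrist force passes 120 N, or if a joint passes its speed limit or range.

## Working session

There is one attempt and no reset: what is moved stays moved. The work goes in short steps, Python scripts to look and compute and a shell command to move; the robot and the scene stay as the last step left them, time stands still between calls to the robot, and variables do not carry over. Pictures are saved under pics/ and viewed, at most 14 in all, crops included, and the job is handed in when it is done.

```bash
mkdir -p pics; ls; python3 - <<'E'
from workcell import robot
import cv2
o=robot.get_obs();print(o['time_s'],o['position'],o['eef_rot'],o['grip_width'])
for n in ['scene','side','wrist']:
    i=robot.camera_info(n);print(n,i)
    cv2.imwrite(f'pics/{n}0.png',robot.read_camera(n)[:,:,::-1])
E
```

```text
pics
0.0 [0.21527078 0.61280361 0.22165357] [-3.13996019e+00  9.14857032e-05  2.80378618e+00] 0.0866813727783274
scene {'K': array([[368.96858957,   0.        , 324.1373019 ],
       [  0.        , 368.96858957, 195.85780784],
       [  0.        ,   0.        ,   1.        ]]), 'dist_coeffs': array([-0.07209271,  0.        ,  0.        ,  0.        ,  0.        ]), 'xyz': array([0.03020894, 0.50812269, 0.55354769]), 'orientation': array([-2.20069778,  0.02339166, -2.16043159])}
side {'K': array([[405.79760196,   0.        , 321.85021023],
       [  0.        , 405.79760196, 211.92809285],
       [  0.        ,   0.        ,   1.        ]]), 'dist_coeffs': array([-0.08446989,  0.        ,  0.        ,  0.        ,  0.        ]), 'xyz': array([ 0.56674885, -0.72190152,  0.51340999]), 'orientation': array([-2.03320457, -0.0245634 ,  0.00697577])}
wrist {'K': array([[316.26762584,   0.        , 322.04495268],
       [  0.        , 316.26762584, 195.98229455],
       [  0.        ,   0.        ,   1.        ]]), 'dist_coeffs': array([-0.06347544,  0.        ,  0.        ,  0.        ,  0.        ]), 'xyz': array([0.151089  , 0.63579216, 0.38429314]), 'orientation': array([2.88236115e+00, 1.72285706e-03, 1.23353502e+00])}
```

View pics/scene0.png

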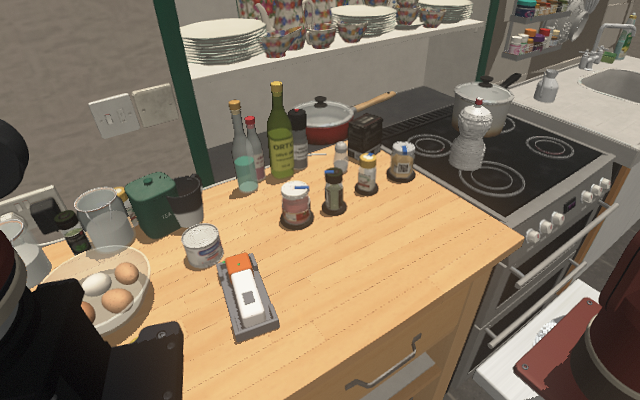

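View pics/side0.png

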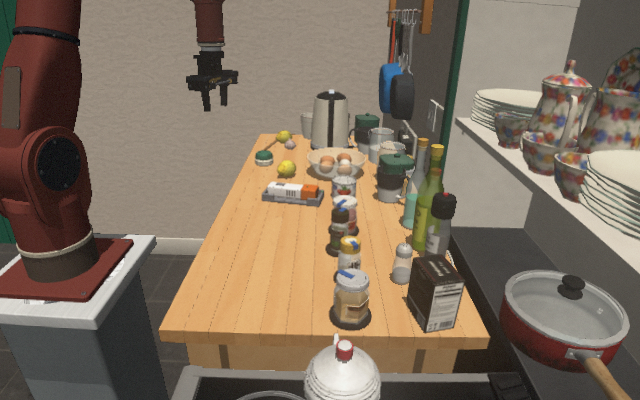

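The scene view shows red jar (295,205), dark (334,190), yellow (367,173), ochre (402,160), shaker (341,152), tin (202,245) and scanner in its dock (248,295). All four jars are present. I'll zoom in on the lids.

```bash
cat > h.py <<'E'
import numpy as np, cv2, json
from scipy.spatial.transform import Rotation as R
from workcell import robot
def rt(info): return R.from_euler('xyz',info['orientation']).as_matrix(), np.array(info['xyz'])
def rays(info,uv):
    uv=np.asarray(uv,float).reshape(-1,1,2)
    p=cv2.undistortPoints(uv,info['K'],info['dist_coeffs']).reshape(-1,2)
    M,c=rt(info); d=np.c_[p,np.ones(len(p))]@M.T
    return c,d/np.linalg.norm(d,axis=1)[:,None]
def plane(info,uv,z):
    c,d=rays(info,uv); return c+d*((z-c[2])/d[:,2])[:,None]
def proj(info,P):
    M,c=rt(info); q=(np.atleast_2d(P)-c)@M
    return cv2.projectPoints(q.reshape(-1,1,3),np.zeros(3),np.zeros(3),info['K'],info['dist_coeffs'])[0].reshape(-1,2)
def blobs(mask,amin=6):
    n,l,s,c=cv2.connectedComponentsWithStats(mask.astype(np.uint8))
    return [(c[i].round(1).tolist(),int(s[i,4]),s[i,:4].tolist()) for i in range(1,n) if s[i,4]>=amin]
def hsv(im): return cv2.cvtColor(im,cv2.COLOR_RGB2HSV)
def blue(im):
    h=hsv(im); return (abs(h[...,0].astype(int)-112)<14)&(h[...,1]>120)&(h[...,2]>60)
def look(name,tag):
    i=robot.camera_info(name); im=robot.read_camera(name)
    cv2.imwrite(f'pics/{tag}.png',im[:,:,::-1]); return i,im
E
python3 - <<'E'
import cv2,numpy as np
from h import *
a=cv2.imread('pics/scene0.png');b=cv2.imread('pics/side0.png')
A=cv2.resize(a[135:235,270:420],None,fx=5.2,fy=5.2,interpolation=cv2.INTER_CUBIC)
cv2.imwrite('pics/a1.png',A)
B=cv2.resize(b[190:335,320:420],None,fx=4.1,fy=4.1,interpolation=cv2.INTER_CUBIC)
cv2.imwrite('pics/b1.png',B)
for n,im in(('scene',a),('side',b)): print(n,blobs(blue(im[:,:,::-1].copy()),4))
h=hsv(a[:,:,::-1].copy()); print('or',blobs((h[...,0]<14)&(h[...,1]>190)&(h[...,2]>150),60))
E
```

```text
scene [([404.4, 148.8], 20, [403, 146, 4, 7]), ([370.2, 153.6], 8, [369, 153, 4, 3]), ([328.4, 171.1], 16, [325, 170, 9, 3]), ([300.0, 187.4], 20, [295, 187, 13, 2])]
side [([389.2, 78.3], 387, [382, 63, 21, 46]), ([341.4, 201.7], 7, [339, 200, 5, 4]), ([342.0, 209.5], 4, [341, 209, 3, 2]), ([354.0, 242.8], 5, [353, 242, 3, 3]), ([346.4, 274.0], 21, [340, 271, 13, 7])]
or []
```

View pics/a1.png

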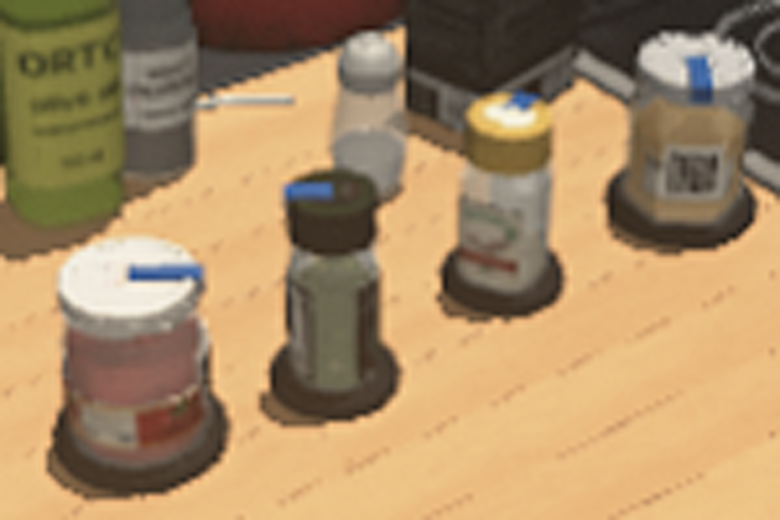

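View pics/b1.png

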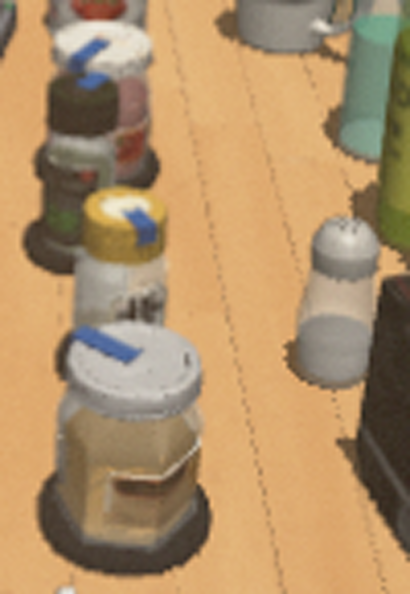

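The zoomed view gives lid-top centres (scene crop) of about red (130,278), dark (333,192), yellow (510,116), ochre (696,62). The blue seals point right, left, up-right and down respectively.

```bash
python3 - <<'E'
from h import *
i=robot.camera_info('scene');s=robot.camera_info('side')
f=lambda p:np.array(p)/5.2+[270-.4,135-.4]
g=lambda p:np.array(p)/4.1+[320-.4,190-.4]
D=dict(red=(.09,(130,278),(128,273),(203,270),(101,50),(72,65),(105,42)),dark=(.105,(333,192),(333,190),(285,192),(85,80),(90,90),(92,72)),yellow=(.096,(510,116),(510,110),(540,96),(125,212),(135,212),(150,240)),ochre=(.09,(696,62),(690,55),(703,100),(135,360),(135,355),(78,332)))
for k,(z,c,a,b,c2,a2,b2) in D.items():
    P=plane(i,[f(c),f(a),f(b)],z);Q=plane(s,[g(c2),g(a2),g(b2)],z)
    print(k,P[0].round(3),Q[0].round(3),[np.degrees(np.arctan2(*(X[2]-X[1])[1::-1])).round(0) for X in(P,Q)])
# scanner/dock
im=cv2.imread('pics/scene0.png')[:,:,::-1].copy();h=hsv(im)
print(plane(i,[(239,264),(248,297)],.045),blobs((h[...,0]<16)&(h[...,1]>170)&(h[...,2]>120),60)[:9])
print('mill',plane(i,[(341,145)],.09),plane(s,[(403,248)],.09),'tin',plane(i,[(202,233)],.058))
E
```

```text
red [0.627 0.2   0.09 ] [0.626 0.187 0.09 ] [np.float64(-122.0), np.float64(58.0)]
dark [0.613 0.105 0.105] [0.613 0.115 0.105] [np.float64(59.0), np.float64(85.0)]
yellow [ 0.631 -0.009  0.096] [ 0.629 -0.014  0.096] [np.float64(-84.0), np.float64(-78.0)]
ochre [ 0.626 -0.125  0.09 ] [ 0.628 -0.13   0.09 ] [np.float64(144.0), np.float64(146.0)]
[[0.5288548  0.38256479 0.045     ]
 [0.44750356 0.40103593 0.045     ]] [([237.9, 262.6], 359, [226, 253, 26, 22])]
mill [[0.72777178 0.00111193 0.09      ]] [[ 0.73556342 -0.02558816  0.09      ]] tin [[0.64020464 0.41430955 0.058     ]]
```

```bash
python3 -m inch '[{"dx":1.9,"dy":-2.5,"dz":0.15,"rz":-1.5},{"dx":1.9,"dy":-2.5,"dz":0.15,"rz":-1.5},{"dx":1.9,"dy":-2.5,"dz":0.15,"rz":-1.5},{"dx":1.9,"dy":-2.5,"dz":0.15,"rz":-1.5},{"dx":1.9,"dy":-2.5,"dz":0.15,"rz":-1.5},{"dx":1.9,"dy":-2.5,"dz":0.15,"rz":-1.5},{"dx":1.9,"dy":-2.5,"dz":0.15,"rz":-1.5},{"dx":1.9,"dy":-2.5,"dz":0.15,"rz":-1.5},{"dx":1.9,"dy":-2.5,"dz":0.15,"rz":-1.5},{"dx":1.9,"dy":-2.5,"dz":0.15,"rz":-1.5},{"dx":1.9,"dy":-2.5,"dz":0.15,"rz":-1.5},{"dx":1.9,"dy":-2.5,"dz":0.15,"rz":-1.5},{"dx":1.9,"dy":-2.5,"dz":0.15,"rz":-1.5},{"dx":1.9,"dy":-2.5,"dz":0.15,"rz":-1.5},{"dx":1.9,"dy":-2.5,"dz":0.15,"rz":-1.5},{"dx":1.9,"dy":-2.5,"dz":0.15,"rz":-1.5},{"dx":1.9,"dy":-2.5,"dz":0.15,"rz":-1.5},{"dx":1.9,"dy":-2.5,"dz":0.15,"rz":-1.5},{"dx":1.9,"dy":-2.5,"dz":0.15,"rz":-1.5},{"dx":1.9,"dy":-2.5,"dz":0.15,"rz":-1.5}]'
python3 -m inch '[{},{},{}]'
python3 - <<'E'
from h import *
o=robot.get_obs();print(o['time_s'],o['position'],np.degrees(o['eef_rot']),o['joint_pos'])
i,im=look('wrist','w1');np.save('w1.npy',[i],allow_pickle=True)
print(i['xyz'],blobs(blue(im),20))
E
```

```text
0.15 [0.21533021 0.61290741 0.22186176] [-1.79927237e+02  3.82436932e-03  1.60641814e+02] [-1.33216778  0.33376081  0.03987728  1.46605584 -0.01341785  1.34331364
 -0.05851384]
[0.15109822 0.6358192  0.38441121] []schema error: expected keys dx, dy, dz, rx, ry, rz
schema error: expected keys dx, dy, dz, rx, ry, rz
```

View pics/w1.png

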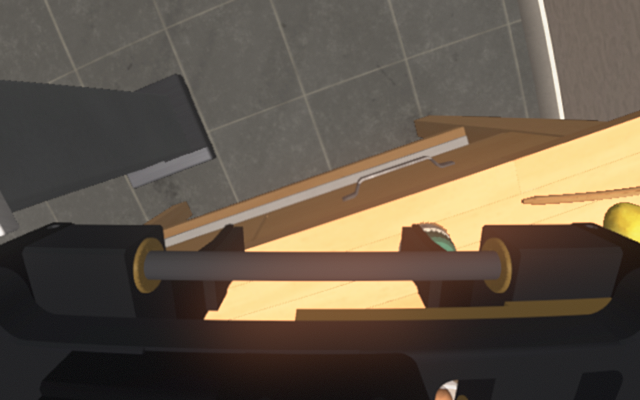

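Rows need all six keys. The wrist picture shows floor and drawers ahead, with the gripper hiding the lower half, so the useful view is on the tool's +x side. I'll go in with yaw near 20°.

```bash
python3 -m inch '[{"dx":1.4,"dy":-2.8,"dz":0.2,"rx":0,"ry":0,"rz":-7},{"dx":1.4,"dy":-2.8,"dz":0.2,"rx":0,"ry":0,"rz":-7},{"dx":1.4,"dy":-2.8,"dz":0.2,"rx":0,"ry":0,"rz":-7},{"dx":1.4,"dy":-2.8,"dz":0.2,"rx":0,"ry":0,"rz":-7},{"dx":1.4,"dy":-2.8,"dz":0.2,"rx":0,"ry":0,"rz":-7},{"dx":1.4,"dy":-2.8,"dz":0.2,"rx":0,"ry":0,"rz":-7},{"dx":1.4,"dy":-2.8,"dz":0.2,"rx":0,"ry":0,"rz":-7},{"dx":1.4,"dy":-2.8,"dz":0.2,"rx":0,"ry":0,"rz":-7},{"dx":1.4,"dy":-2.8,"dz":0.2,"rx":0,"ry":0,"rz":-7},{"dx":1.4,"dy":-2.8,"dz":0.2,"rx":0,"ry":0,"rz":-7},{"dx":1.4,"dy":-2.8,"dz":0.2,"rx":0,"ry":0,"rz":-7},{"dx":1.4,"dy":-2.8,"dz":0.2,"rx":0,"ry":0,"rz":-7},{"dx":1.4,"dy":-2.8,"dz":0.2,"rx":0,"ry":0,"rz":-7},{"dx":1.4,"dy":-2.8,"dz":0.2,"rx":0,"ry":0,"rz":-7},{"dx":1.4,"dy":-2.8,"dz":0.2,"rx":0,"ry":0,"rz":-7},{"dx":1.4,"dy":-2.8,"dz":0.2,"rx":0,"ry":0,"rz":-7},{"dx":1.4,"dy":-2.8,"dz":0.2,"rx":0,"ry":0,"rz":-7},{"dx":1.4,"dy":-2.8,"dz":0.2,"rx":0,"ry":0,"rz":-7},{"dx":1.4,"dy":-2.8,"dz":0.2,"rx":0,"ry":0,"rz":-7},{"dx":1.4,"dy":-2.8,"dz":0.2,"rx":0,"ry":0,"rz":-7}]'
python3 -m inch '[{"dx":0,"dy":0,"dz":0,"rx":0,"ry":0,"rz":0},{"dx":0,"dy":0,"dz":0,"rx":0,"ry":0,"rz":0},{"dx":0,"dy":0,"dz":0,"rx":0,"ry":0,"rz":0}]'
python3 - <<'E'
from h import *
o=robot.get_obs();print(o['time_s'],o['position'],np.degrees(o['eef_rot']),o['joint_pos'])
i,im=look('wrist','w2');np.save('w2.npy',[i],allow_pickle=True)
print(i['xyz'],proj(i,o['position']),proj(i,[.63,0,.096]),blobs(blue(im),20))
E
```

```text
time_s: 2.2
position: [0.4957, 0.052, 0.2627]
eef_rot: [-3.141, -0.0, 0.355]
ft_force: [0.1, 0.3, -0.7]
grip_width: 0.0872
gripper_force: 0.0
time_s: 2.5
position: [0.495, 0.0543, 0.2623]
eef_rot: [-3.141, 0.0, 0.363]
ft_force: [-0.1, 1.3, 0.1]
grip_width: 0.0869
gripper_force: 0.0
2.5 [0.49498783 0.05427872 0.26233903] [-1.79971838e+02  2.07046786e-02  2.07848665e+01] [-0.80641037 -0.02420403  0.60550254  1.78984936  0.01361643  1.37209927
 -1.41177082]
[0.56126363 0.0785784  0.42485738] [[320.33578743 244.49576513]] [[420.48423456  76.21829274]] [([309.7, 39.6], 191, [300, 29, 20, 22]), ([444.7, 76.6], 127, [437, 72, 15, 10]), ([514.2, 132.6], 247, [500, 122, 29, 22])]
```

View pics/w2.png

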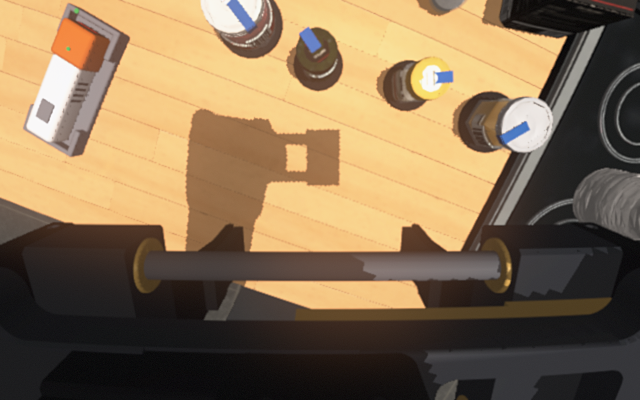

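The wrist view shows the scanner (75,85) in its dock, red lid (232,10), dark (316,50), yellow (430,78) and ochre (526,124). Their seals point to lower-right, upper-left, right and lower-left respectively.

```bash
cat >> h.py <<'E'
def pca(P):
    c=P[:,:2].mean(0);u,s,v=np.linalg.svd(P[:,:2]-c,full_matrices=False)
    t=(P[:,:2]-c)@v[0];return c,v[0],t.min(),t.max()
def seals(i,im,near):
    """near: {name:(x,y,z)}: seal blob nearest -> inner end, yaw"""
    m=blue(im);n,l,s,c=cv2.connectedComponentsWithStats(m.astype(np.uint8));out={}
    for k,p in near.items():
        uv=proj(i,np.array(p))[0]
        ids=[j for j in range(1,n) if s[j,4]>15 and np.hypot(*(c[j]-uv))<45]
        if not ids: print(k,'none',uv.round());continue
        j=min(ids,key=lambda j:np.hypot(*(c[j]-uv)))
        ys,xs=np.where(l==j);P=plane(i,np.c_[xs,ys],p[2])
        cc,v,a,b=pca(P)
        out[k]=(cc,v,a,b);print(k,'seal c',cc.round(4),'len',round(b-a,4),'axis deg',np.degrees(np.arctan2(v[1],v[0])).round(1),'ends',(cc+a*v).round(4),(cc+b*v).round(4))
    return out
E
python3 - <<'E'
from h import *
i=np.load('w2.npy',allow_pickle=True)[0];im=cv2.imread('pics/w2.png')[:,:,::-1].copy()
seals(i,im,dict(red=(.627,.195,.09),dark=(.613,.11,.105),yellow=(.63,-.012,.096),ochre=(.627,-.128,.09)))
h=hsv(im);H,S,V=[h[...,k].astype(int) for k in range(3)]
def lid(m,box,z,n):
    x0,y0,x1,y1=box;q=np.zeros(m.shape,np.uint8);q[y0:y1,x0:x1]=m[y0:y1,x0:x1]
    c=max(cv2.findContours(q,0,2)[0],key=cv2.contourArea);hull=cv2.convexHull(c)[:,0]
    P=plane(i,hull.astype(float),z);(cx,cy),r=cv2.minEnclosingCircle(P[:,:2].astype(np.float32));print(n,'lid',cx,cy,'r',r)
w=(S<60)&(V>170)
lid(w,(480,85,560,165),.09,'ochre');lid(((H>18)&(H<32)&(S>150)&(V>150))|(w),(405,50,460,105),.096,'yellow');lid(w|blue(im),(195,0,270,45),.09,'red')
lid((V<80)|blue(im),(290,20,345,75),.105,'dark')
# scanner
o=(H<14)&(S>180)&(V>130);q=np.zeros(o.shape,np.uint8);q[0:110,30:130]=o[0:110,30:130]
ys,xs=np.where(q);P=plane(i,np.c_[xs,ys],.046);print('head',pca(P))
q=np.zeros(o.shape,np.uint8);q[30:170,10:130]=(w)[30:170,10:130]
c=max(cv2.findContours(q,0,2)[0],key=cv2.contourArea);P=plane(i,c[:,0].astype(float),.044);r=cv2.minAreaRect((P[:,:2]*1000).astype(np.float32));print('grip',r)
E
```

```text
red none [234.   6.]
dark seal c [0.6204 0.1133] len 0.0189 axis deg 57.7 ends [0.6154 0.1053] [0.6255 0.1214]
yellow seal c [ 0.6388 -0.0229] len 0.0142 axis deg -64.1 ends [ 0.6354 -0.0159] [ 0.6416 -0.0286]
ochre seal c [ 0.6173 -0.1199] len 0.0306 axis deg 141.6 ends [ 0.6295 -0.1295] [ 0.6055 -0.1105]
ochre lid 0.6302152872085571 -0.1297832578420639 r 0.02929861843585968
yellow lid 0.6324877142906189 -0.01104554533958435 r 0.01264424528926611
red lid 0.6157939434051514 0.20239195227622986 r 0.02523813769221306
dark lid 0.6204606294631958 0.11344155669212341 r 0.010243266820907593
head (array([0.53777637, 0.37905612]), array([ 0.16529226, -0.98624463]), np.float64(-0.026444772904784454), np.float64(0.026126124748734023))
grip ((463.43109130859375, 395.4089050292969), (43.357242584228516, 104.5413589477539), 78.37702178955078)
```

```bash
python3 -m inch '[{"dx":1.35,"dy":-1.84,"dz":-1,"rx":0,"ry":0,"rz":0},{"dx":1.35,"dy":-1.84,"dz":-1,"rx":0,"ry":0,"rz":0},{"dx":1.35,"dy":-1.84,"dz":-1,"rx":0,"ry":0,"rz":0},{"dx":1.35,"dy":-1.84,"dz":-1,"rx":0,"ry":0,"rz":0},{"dx":1.35,"dy":-1.84,"dz":-1,"rx":0,"ry":0,"rz":0},{"dx":1.35,"dy":-1.84,"dz":-1,"rx":0,"ry":0,"rz":0},{"dx":1.35,"dy":-1.84,"dz":-1,"rx":0,"ry":0,"rz":0},{"dx":1.35,"dy":-1.84,"dz":-1,"rx":0,"ry":0,"rz":0},{"dx":1.35,"dy":-1.84,"dz":-1,"rx":0,"ry":0,"rz":0},{"dx":1.35,"dy":-1.84,"dz":-1,"rx":0,"ry":0,"rz":0},{"dx":0,"dy":0,"dz":0,"rx":0,"ry":0,"rz":0},{"dx":0,"dy":0,"dz":0,"rx":0,"ry":0,"rz":0},{"dx":0,"dy":0,"dz":0,"rx":0,"ry":0,"rz":0}]'
python3 - <<'E'
from h import *
i,im=look('wrist','w3');np.save('w3.npy',[i],allow_pickle=True)
seals(i,im,dict(ochre=(.627,-.128,.09)))
E
```

```text
time_s: 3.85
position: [0.6304, -0.1292, 0.1628]
eef_rot: [-3.141, -0.0, 0.362]
ft_force: [1.2, 0.1, -0.6]
grip_width: 0.0872
gripper_force: 0.0
ochre seal c [ 0.6243 -0.1257] len 0.0134 axis deg 165.1 ends [ 0.6306 -0.1274] [ 0.6176 -0.1239]
```

View pics/w3.png

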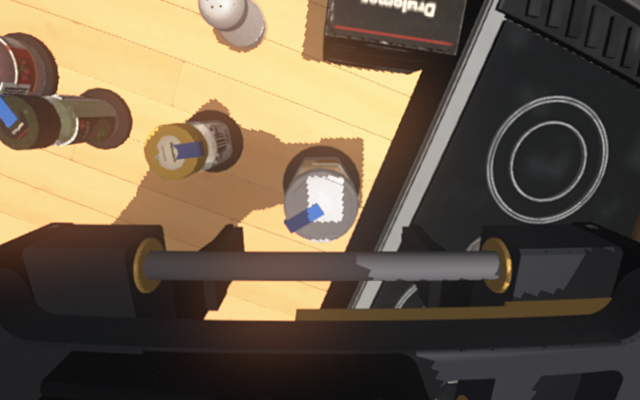

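The wrist view shows the ochre lid centred between the fingers at (322,205), with the seal toward lower-left. Yellow is at (175,150) with its seal pointing right. Shadow truncated the mask, so I'll loosen it.

```bash
sed -i 's/(h\[...,1\]>120)&(h\[...,2\]>60)/(h[...,1]>110)\&(h[...,2]>35)/' h.py; python3 - <<'E'
from h import *
i=np.load('w3.npy',allow_pickle=True)[0];im=cv2.imread('pics/w3.png')[:,:,::-1].copy()
seals(i,im,dict(ochre=(.627,-.128,.09),yellow=(.632,-.011,.096),dark=(.6154,.1053,.105)))
i=np.load('w2.npy',allow_pickle=True)[0];im=cv2.imread('pics/w2.png')[:,:,::-1].copy()
seals(i,im,dict(red=(.62,.19,.09),dark=(.613,.11,.105),yellow=(.63,-.012,.096),ochre=(.627,-.128,.09)))
E
python3 -m inch '[{"dx":0,"dy":0,"dz":-1.5,"rx":0,"ry":0,"rz":0},{"dx":0,"dy":0,"dz":-1.5,"rx":0,"ry":0,"rz":0},{"dx":0,"dy":0,"dz":-1.5,"rx":0,"ry":0,"rz":0},{"dx":0,"dy":0,"dz":-1.5,"rx":0,"ry":0,"rz":0},{"dx":0,"dy":0,"dz":-1.5,"rx":0,"ry":0,"rz":0},{"dx":0,"dy":0,"dz":-1.5,"rx":0,"ry":0,"rz":0},{"dx":0,"dy":0,"dz":-0.5,"rx":0,"ry":0,"rz":0},{"dx":0,"dy":0,"dz":0,"rx":0,"ry":0,"rz":0},{"dx":0,"dy":0,"dz":0,"rx":0,"ry":0,"rz":0}]'
python3 -m inch '[{"dx":0,"dy":0,"dz":0,"rx":0,"ry":0,"rz":0},{"dx":0,"dy":0,"dz":0,"rx":0,"ry":0,"rz":0},{"dx":0,"dy":0,"dz":0,"rx":0,"ry":0,"rz":0},{"dx":0,"dy":0,"dz":0,"rx":0,"ry":0,"rz":0},{"dx":0,"dy":0,"dz":0,"rx":0,"ry":0,"rz":0},{"dx":0,"dy":0,"dz":0,"rx":0,"ry":0,"rz":0},{"dx":0,"dy":0,"dz":0,"rx":0,"ry":0,"rz":0},{"dx":0,"dy":0,"dz":0,"rx":0,"ry":0,"rz":0}]' 5.0 20
```

```text
ochre seal c [ 0.6243 -0.1257] len 0.0137 axis deg 162.0 ends [ 0.6303 -0.1277] [ 0.6173 -0.1235]
yellow none [171. 152.]
dark seal c [0.6191 0.1116] len 0.0209 axis deg -140.9 ends [0.6285 0.1192] [0.6123 0.1061]
red seal c [0.6223 0.1862] len 0.0296 axis deg -121.3 ends [0.63   0.1989] [0.6146 0.1736]
dark seal c [0.6206 0.1132] len 0.0196 axis deg 56.4 ends [0.6151 0.1049] [0.626  0.1213]
yellow seal c [ 0.6386 -0.0226] len 0.0146 axis deg -62.1 ends [ 0.635  -0.0158] [ 0.6418 -0.0287]
ochre seal c [ 0.6173 -0.1199] len 0.031 axis deg 141.5 ends [ 0.6294 -0.1296] [ 0.6051 -0.1102]
time_s: 4.8
position: [0.6308, -0.131, 0.0679]
eef_rot: [3.141, -0.0, 0.36]
ft_force: [-0.1, 0.5, -0.9]
grip_width: 0.087
gripper_force: 0.0
time_s: 5.6
position: [0.6302, -0.1292, 0.0676]
eef_rot: [-3.139, 0.0, 0.361]
ft_force: [-2.5, 3.7, 4.9]
grip_width: 0.0599
gripper_force: 19.5
```

```bash
python3 -m inch '[{"dx":0,"dy":0,"dz":0,"rx":0,"ry":0,"rz":3.2},{"dx":0,"dy":0,"dz":0,"rx":0,"ry":0,"rz":3.2},{"dx":0,"dy":0,"dz":0,"rx":0,"ry":0,"rz":3.2},{"dx":0,"dy":0,"dz":0,"rx":0,"ry":0,"rz":3.2},{"dx":0,"dy":0,"dz":0,"rx":0,"ry":0,"rz":3.2},{"dx":0,"dy":0,"dz":0,"rx":0,"ry":0,"rz":3.2},{"dx":0,"dy":0,"dz":0,"rx":0,"ry":0,"rz":3.2},{"dx":0,"dy":0,"dz":0,"rx":0,"ry":0,"rz":3.2},{"dx":0,"dy":0,"dz":0,"rx":0,"ry":0,"rz":3.2},{"dx":0,"dy":0,"dz":0,"rx":0,"ry":0,"rz":3.2},{"dx":0,"dy":0,"dz":0,"rx":0,"ry":0,"rz":3.2},{"dx":0,"dy":0,"dz":0,"rx":0,"ry":0,"rz":3.2},{"dx":0,"dy":0,"dz":0,"rx":0,"ry":0,"rz":0},{"dx":0,"dy":0,"dz":0,"rx":0,"ry":0,"rz":0},{"dx":0,"dy":0,"dz":0,"rx":0,"ry":0,"rz":0}]'
python3 -m inch '[{"dx":0,"dy":0,"dz":0,"rx":0,"ry":0,"rz":0},{"dx":0,"dy":0,"dz":0,"rx":0,"ry":0,"rz":0},{"dx":0,"dy":0,"dz":0,"rx":0,"ry":0,"rz":0},{"dx":0,"dy":0,"dz":0,"rx":0,"ry":0,"rz":0},{"dx":0,"dy":0,"dz":0,"rx":0,"ry":0,"rz":0},{"dx":0,"dy":0,"dz":0,"rx":0,"ry":0,"rz":0}]' 8.7
python3 -m inch '[{"dx":0,"dy":0,"dz":2,"rx":0,"ry":0,"rz":0},{"dx":0,"dy":0,"dz":2,"rx":0,"ry":0,"rz":0},{"dx":0,"dy":0,"dz":2,"rx":0,"ry":0,"rz":0},{"dx":0,"dy":0,"dz":2,"rx":0,"ry":0,"rz":0},{"dx":0,"dy":0,"dz":2,"rx":0,"ry":0,"rz":0},{"dx":0,"dy":0,"dz":0,"rx":0,"ry":0,"rz":0},{"dx":0,"dy":0,"dz":0,"rx":0,"ry":0,"rz":0},{"dx":0,"dy":0,"dz":0,"rx":0,"ry":0,"rz":0}]'
python3 - <<'E'
from h import *
i,im=look('wrist','w4');np.save('w4.npy',[i],allow_pickle=True)
seals(i,im,dict(ochre=(.62,-.13,.09),yellow=(.632,-.011,.096)))
b=blue(im);print(blobs(b,15))
E
```

```text
time_s: 7.1
position: [0.6304, -0.1307, 0.0676]
eef_rot: [-3.141, -0.0, 1.029]
ft_force: [-1.0, 2.5, 1.8]
grip_width: 0.0597
gripper_force: 19.4
time_s: 7.7
position: [0.6304, -0.1308, 0.0675]
eef_rot: [3.142, 0.0, 1.03]
ft_force: [0.2, 0.1, 0.3]
grip_width: 0.0865
gripper_force: 0.0
time_s: 8.5
position: [0.6299, -0.1305, 0.1664]
eef_rot: [-3.14, 0.001, 1.031]
ft_force: [-0.8, -0.7, -0.3]
grip_width: 0.0868
gripper_force: 0.0
ochre seal c [ 0.6276 -0.13  ] len 0.0056 axis deg 141.5 ends [ 0.6299 -0.1318] [ 0.6256 -0.1284]
yellow none [234.  64.]
[([317.3, 205.2], 26, [314, 203, 8, 5]), ([299.2, 220.7], 196, [288, 215, 27, 14])]
```

View pics/w4.png

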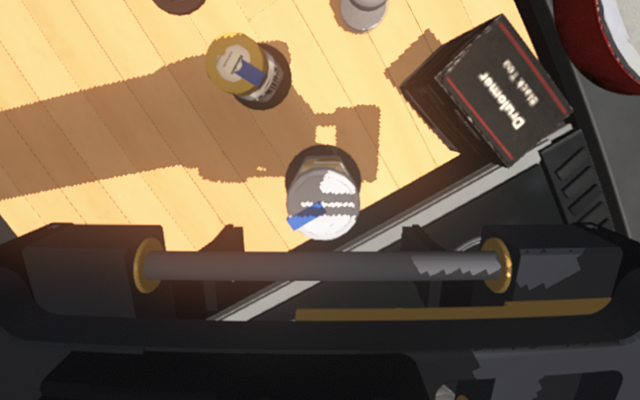

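The seal of ochre runs from about (322,206) to (290,228), partly in shadow. I'll use a better blue mask (B minus R) and refine.

```bash
cat >> h.py <<'E'
def blue(im):
    a=im.astype(int);return (a[...,2]-a[...,0]>22)&(a[...,2]>1.5*a[...,0])
def seals(i,im,near,rad=.024):
    m=blue(im);ys,xs=np.where(m);uv=np.c_[xs,ys]
    for k,p in near.items():
        P=plane(i,uv,p[2])[:,:2];P=P[np.hypot(*(P-p[:2]).T)<rad+.012]
        if len(P)<20: print(k,'few',len(P));continue
        c,v,a,b=pca(P);s=np.sign((c-np.array(p[:2]))@v);v=v*s
        t=(P-c)@v;print(k,len(P),'yaw',np.degrees(np.arctan2(v[1],v[0])).round(1),'inner',(c+t.min()*v).round(4),'outer',(c+t.max()*v).round(4),'width',np.ptp((P-c)@[-v[1],v[0]]).round(4))
E
python3 - <<'E'
from h import *
for n in 'w2','w3','w4':
    print(n);i=np.load(n+'.npy',allow_pickle=True)[0];im=cv2.imread(f'pics/{n}.png')[:,:,::-1].copy()
    print(im[70,252],im[151,190])
    seals(i,im,dict(ochre=(.63,-.13,.09),yellow=(.632,-.011,.096),dark=(.6152,.105,.105),red=(.63,.198,.09)))
E
```

```text
w2
[249 211 140] [159 116  78]
ochre 276 yaw 141.8 inner [ 0.6298 -0.1297] outer [ 0.6047 -0.11  ] width 0.0112
yellow 148 yaw -67.0 inner [ 0.6351 -0.0147] outer [ 0.6416 -0.0299] width 0.0095
dark 265 yaw 57.9 inner [0.6151 0.1042] outer [0.6261 0.1217] width 0.0111
red 324 yaw -121.4 inner [0.6303 0.1995] outer [0.6139 0.1725] width 0.0099
w3
[253 232 161] [ 87  82 108]
ochre 188 yaw 163.3 inner [ 0.6309 -0.1276] outer [ 0.6166 -0.1234] width 0.0117
yellow few 0
dark 286 yaw 37.4 inner [0.6116 0.1058] outer [0.6293 0.1193] width 0.0127
red few 0
w4
[ 91  85 114] [167 122  81]
ochre 268 yaw -176.8 inner [ 0.6302 -0.132 ] outer [ 0.6003 -0.1337] width 0.0107
yellow few 0
dark few 0
red few 0
```

```bash
cat >> h.py <<'E'
def blue(im):
    a=im.astype(int);return (a[...,2]-a[...,0]>12)&(a[...,2]-a[...,1]>12)
E
python3 - <<'E'
from h import *
for n in 'w2','w3','w4':
    print(n);i=np.load(n+'.npy',allow_pickle=True)[0];im=cv2.imread(f'pics/{n}.png')[:,:,::-1].copy()
    seals(i,im,dict(ochre=(.63,-.13,.09),yellow=(.632,-.011,.096),dark=(.6152,.105,.105)))
i=robot.camera_info('scene');im=cv2.imread('pics/scene0.png')[:,:,::-1].copy()
im=look('scene','s1')[1]
seals(i,im,dict(ochre=(.63,-.13,.09),yellow=(.632,-.011,.096),dark=(.6152,.105,.105),red=(.63,.198,.09)))
E
```

```text
w2
ochre 331 yaw 141.6 inner [ 0.6304 -0.1305] outer [ 0.6041 -0.1097] width 0.0118
yellow 183 yaw -62.9 inner [ 0.6344 -0.0142] outer [ 0.6422 -0.0295] width 0.0107
dark 299 yaw 54.9 inner [0.6144 0.1042] outer [0.6266 0.1216] width 0.012
w3
ochre 507 yaw 141.7 inner [ 0.6294 -0.1296] outer [ 0.6055 -0.1106] width 0.0116
yellow 280 yaw -63.5 inner [ 0.6336 -0.0141] outer [ 0.6414 -0.0297] width 0.0098
dark 312 yaw 35.4 inner [0.6114 0.1059] outer [0.6301 0.1193] width 0.0137
w4
ochre 502 yaw -179.9 inner [ 0.6308 -0.1328] outer [ 0.6    -0.1329] width 0.0114
yellow 344 yaw -63.7 inner [ 0.6338 -0.0139] outer [ 0.6417 -0.03  ] width 0.01
dark few 0
ochre 30 yaw 172.1 inner [ 0.6306 -0.1345] outer [ 0.5941 -0.1294] width 0.0119
yellow few 9
dark 27 yaw 64.6 inner [0.6164 0.1037] outer [0.6249 0.1216] width 0.0122
red 42 yaw -126.4 inner [0.6306 0.1977] outer [0.613  0.1738] width 0.0081
```

```bash
python3 -m inch '[{"dx":0.02,"dy":1,"dz":0,"rx":0,"ry":0,"rz":5},{"dx":0.02,"dy":1,"dz":0,"rx":0,"ry":0,"rz":5},{"dx":0.02,"dy":1,"dz":0,"rx":0,"ry":0,"rz":5},{"dx":0.02,"dy":1,"dz":0,"rx":0,"ry":0,"rz":5},{"dx":0.02,"dy":1,"dz":0,"rx":0,"ry":0,"rz":5},{"dx":0.02,"dy":1,"dz":0,"rx":0,"ry":0,"rz":5},{"dx":0.02,"dy":1,"dz":0,"rx":0,"ry":0,"rz":5},{"dx":0.02,"dy":1,"dz":0,"rx":0,"ry":0,"rz":5},{"dx":0.02,"dy":1,"dz":0,"rx":0,"ry":0,"rz":5},{"dx":0.02,"dy":1,"dz":0,"rx":0,"ry":0,"rz":5},{"dx":0.02,"dy":1,"dz":0,"rx":0,"ry":0,"rz":5},{"dx":0.02,"dy":0.9,"dz":0,"rx":0,"ry":0,"rz":5},{"dx":0,"dy":0,"dz":0,"rx":0,"ry":0,"rz":0},{"dx":0,"dy":0,"dz":0,"rx":0,"ry":0,"rz":0},{"dx":0,"dy":0,"dz":0,"rx":0,"ry":0,"rz":0}]'
python3 - <<'E'
from h import *
i,im=look('wrist','w5')
seals(i,im,dict(yellow=(.632,-.011,.096),dark=(.6152,.105,.105),red=(.63,.198,.09)))
E
```

```text
time_s: 10.1
position: [0.6327, -0.0126, 0.1673]
eef_rot: [-3.141, 0.0, 2.075]
ft_force: [0.6, -0.2, 0.4]
grip_width: 0.0869
gripper_force: 0.0
yellow 251 yaw -61.9 inner [ 0.6347 -0.0159] outer [ 0.6421 -0.0297] width 0.0103
dark 555 yaw 55.7 inner [0.6144 0.1046] outer [0.6261 0.1218] width 0.0112
red few 0
```

```bash
python3 -m inch '[{"dx":0,"dy":0.1,"dz":-1.4,"rx":0,"ry":0,"rz":0},{"dx":0,"dy":0,"dz":-1.4,"rx":0,"ry":0,"rz":0},{"dx":0,"dy":0,"dz":-1.4,"rx":0,"ry":0,"rz":0},{"dx":0,"dy":0,"dz":-1.4,"rx":0,"ry":0,"rz":0},{"dx":0,"dy":0,"dz":-1.4,"rx":0,"ry":0,"rz":0},{"dx":0,"dy":0,"dz":-1.4,"rx":0,"ry":0,"rz":0},{"dx":0,"dy":0,"dz":-1.4,"rx":0,"ry":0,"rz":0},{"dx":0,"dy":0,"dz":0,"rx":0,"ry":0,"rz":0},{"dx":0,"dy":0,"dz":0,"rx":0,"ry":0,"rz":0}]'
python3 -m inch '[{"dx":0,"dy":0,"dz":0,"rx":0,"ry":0,"rz":0},{"dx":0,"dy":0,"dz":0,"rx":0,"ry":0,"rz":0},{"dx":0,"dy":0,"dz":0,"rx":0,"ry":0,"rz":0},{"dx":0,"dy":0,"dz":0,"rx":0,"ry":0,"rz":0},{"dx":0,"dy":0,"dz":0,"rx":0,"ry":0,"rz":0},{"dx":0,"dy":0,"dz":0,"rx":0,"ry":0,"rz":0},{"dx":0,"dy":0,"dz":0,"rx":0,"ry":0,"rz":0},{"dx":0,"dy":0,"dz":0,"rx":0,"ry":0,"rz":0},{"dx":0,"dy":0,"dz":0,"rx":0,"ry":0,"rz":0}]' 3.0 20
python3 -m inch '[{"dx":0,"dy":0,"dz":0,"rx":0,"ry":0,"rz":-5.85},{"dx":0,"dy":0,"dz":0,"rx":0,"ry":0,"rz":-5.85},{"dx":0,"dy":0,"dz":0,"rx":0,"ry":0,"rz":-5.85},{"dx":0,"dy":0,"dz":0,"rx":0,"ry":0,"rz":-5.85},{"dx":0,"dy":0,"dz":0,"rx":0,"ry":0,"rz":-5.85},{"dx":0,"dy":0,"dz":0,"rx":0,"ry":0,"rz":-5.85},{"dx":0,"dy":0,"dz":0,"rx":0,"ry":0,"rz":-5.85},{"dx":0,"dy":0,"dz":0,"rx":0,"ry":0,"rz":-5.85},{"dx":0,"dy":0,"dz":0,"rx":0,"ry":0,"rz":-5.85},{"dx":0,"dy":0,"dz":0,"rx":0,"ry":0,"rz":-5.85},{"dx":0,"dy":0,"dz":0,"rx":0,"ry":0,"rz":-5.85},{"dx":0,"dy":0,"dz":0,"rx":0,"ry":0,"rz":-5.85},{"dx":0,"dy":0,"dz":0,"rx":0,"ry":0,"rz":-5.85},{"dx":0,"dy":0,"dz":0,"rx":0,"ry":0,"rz":-5.85},{"dx":0,"dy":0,"dz":0,"rx":0,"ry":0,"rz":-5.85},{"dx":0,"dy":0,"dz":0,"rx":0,"ry":0,"rz":-5.85},{"dx":0,"dy":0,"dz":0,"rx":0,"ry":0,"rz":-5.85},{"dx":0,"dy":0,"dz":0,"rx":0,"ry":0,"rz":-5.85},{"dx":0,"dy":0,"dz":0,"rx":0,"ry":0,"rz":-5.85},{"dx":0,"dy":0,"dz":0,"rx":0,"ry":0,"rz":-5.85}]'
python3 -m inch '[{"dx":0,"dy":0,"dz":0,"rx":0,"ry":0,"rz":0},{"dx":0,"dy":0,"dz":0,"rx":0,"ry":0,"rz":0},{"dx":0,"dy":0,"dz":0,"rx":0,"ry":0,"rz":0}]'
```

```text
time_s: 11.05
position: [0.6328, -0.0108, 0.0694]
eef_rot: [-3.141, -0.0, 2.078]
ft_force: [0.3, 0.7, 0.3]
grip_width: 0.0872
gripper_force: 0.0
time_s: 11.95
position: [0.6326, -0.011, 0.0695]
eef_rot: [-3.141, -0.0, 2.078]
ft_force: [-2.3, -1.1, 1.9]
grip_width: 0.0408
gripper_force: 20.0
time_s: 13.95
position: [0.6335, -0.011, 0.0696]
eef_rot: [3.141, -0.001, 0.032]
ft_force: [1.4, -1.3, -2.0]
grip_width: 0.0409
gripper_force: 20.0
time_s: 14.25
position: [0.6331, -0.0108, 0.0696]
eef_rot: [3.141, -0.001, 0.038]
ft_force: [2.0, -1.2, 1.1]
grip_width: 0.0404
gripper_force: 20.0
```

```bash
python3 -m inch '[{"dx":0,"dy":0,"dz":0,"rx":0,"ry":0,"rz":0},{"dx":0,"dy":0,"dz":0,"rx":0,"ry":0,"rz":0},{"dx":0,"dy":0,"dz":0,"rx":0,"ry":0,"rz":0},{"dx":0,"dy":0,"dz":0,"rx":0,"ry":0,"rz":0},{"dx":0,"dy":0,"dz":0,"rx":0,"ry":0,"rz":0}]' 6.6
python3 -m inch '[{"dx":0,"dy":0,"dz":2,"rx":0,"ry":0,"rz":0},{"dx":0,"dy":0,"dz":2,"rx":0,"ry":0,"rz":0},{"dx":0,"dy":0,"dz":2,"rx":0,"ry":0,"rz":0},{"dx":0,"dy":0,"dz":2,"rx":0,"ry":0,"rz":0},{"dx":0,"dy":0,"dz":2,"rx":0,"ry":0,"rz":0},{"dx":0,"dy":0,"dz":0,"rx":0,"ry":0,"rz":0},{"dx":0,"dy":0,"dz":0,"rx":0,"ry":0,"rz":0}]'
python3 - <<'E'
from h import *
i,im=look('wrist','w6')
seals(i,im,dict(yellow=(.632,-.011,.096),dark=(.6152,.105,.105),ochre=(.63,-.13,.09)))
E
python3 -m inch '[{"dx":-0.18,"dy":1.16,"dz":0,"rx":0,"ry":0,"rz":0},{"dx":-0.18,"dy":1.16,"dz":0,"rx":0,"ry":0,"rz":0},{"dx":-0.18,"dy":1.16,"dz":0,"rx":0,"ry":0,"rz":0},{"dx":-0.18,"dy":1.16,"dz":0,"rx":0,"ry":0,"rz":0},{"dx":-0.18,"dy":1.16,"dz":0,"rx":0,"ry":0,"rz":0},{"dx":-0.18,"dy":1.16,"dz":0,"rx":0,"ry":0,"rz":0},{"dx":-0.18,"dy":1.16,"dz":0,"rx":0,"ry":0,"rz":0},{"dx":-0.18,"dy":1.16,"dz":0,"rx":0,"ry":0,"rz":0},{"dx":-0.18,"dy":1.16,"dz":0,"rx":0,"ry":0,"rz":0},{"dx":-0.18,"dy":1.16,"dz":0,"rx":0,"ry":0,"rz":0},{"dx":0,"dy":0,"dz":0,"rx":0,"ry":0,"rz":0},{"dx":0,"dy":0,"dz":0,"rx":0,"ry":0,"rz":0},{"dx":0,"dy":0,"dz":0,"rx":0,"ry":0,"rz":0}]'
python3 - <<'E'
from h import *
i,im=look('wrist','w7')
seals(i,im,dict(yellow=(.632,-.011,.096),dark=(.6152,.105,.105),red=(.63,.198,.09)))
E
```

```text
time_s: 14.75
position: [0.6327, -0.0107, 0.0695]
eef_rot: [-3.141, 0.0, 0.036]
ft_force: [-0.4, -0.4, -0.6]
grip_width: 0.0643
gripper_force: 0.0
time_s: 15.45
position: [0.6328, -0.0106, 0.1694]
eef_rot: [-3.141, -0.0, 0.036]
ft_force: [0.2, -0.5, 0.0]
grip_width: 0.0661
gripper_force: 0.0
yellow 253 yaw 178.7 inner [ 0.6331 -0.0108] outer [ 0.6156 -0.0104] width 0.0102
dark 265 yaw 70.1 inner [0.6175 0.1025] outer [0.6248 0.1228] width 0.0129
ochre 178 yaw -68.1 inner [ 0.6226 -0.1267] outer [ 0.6278 -0.1397] width 0.0136
time_s: 16.8
position: [0.6149, 0.1043, 0.1696]
eef_rot: [3.141, -0.0, 0.035]
ft_force: [-0.4, -0.6, -0.2]
grip_width: 0.0661
gripper_force: 0.0
yellow 270 yaw 178.6 inner [ 0.6336 -0.0113] outer [ 0.6155 -0.0108] width 0.0109
dark 421 yaw 54.9 inner [0.6138 0.1039] outer [0.6265 0.122 ] width 0.0119
red 495 yaw -121.2 inner [0.6298 0.1995] outer [0.6133 0.1723] width 0.0107
```

```bash
python3 -m inch '[{"dx":0.05,"dy":0.1,"dz":-1.3,"rx":0,"ry":0,"rz":0},{"dx":0,"dy":0,"dz":-1.3,"rx":0,"ry":0,"rz":0},{"dx":0,"dy":0,"dz":-1.3,"rx":0,"ry":0,"rz":0},{"dx":0,"dy":0,"dz":-1.3,"rx":0,"ry":0,"rz":0},{"dx":0,"dy":0,"dz":-1.3,"rx":0,"ry":0,"rz":0},{"dx":0,"dy":0,"dz":-1.3,"rx":0,"ry":0,"rz":0},{"dx":0,"dy":0,"dz":-1.3,"rx":0,"ry":0,"rz":0},{"dx":0,"dy":0,"dz":0,"rx":0,"ry":0,"rz":0},{"dx":0,"dy":0,"dz":0,"rx":0,"ry":0,"rz":0}]'
python3 -m inch '[{"dx":0,"dy":0,"dz":0,"rx":0,"ry":0,"rz":0},{"dx":0,"dy":0,"dz":0,"rx":0,"ry":0,"rz":0},{"dx":0,"dy":0,"dz":0,"rx":0,"ry":0,"rz":0},{"dx":0,"dy":0,"dz":0,"rx":0,"ry":0,"rz":0},{"dx":0,"dy":0,"dz":0,"rx":0,"ry":0,"rz":0},{"dx":0,"dy":0,"dz":0,"rx":0,"ry":0,"rz":0},{"dx":0,"dy":0,"dz":0,"rx":0,"ry":0,"rz":0}]' 3.0 20
python3 -m inch '[{"dx":0,"dy":0,"dz":0,"rx":0,"ry":0,"rz":6.2},{"dx":0,"dy":0,"dz":0,"rx":0,"ry":0,"rz":6.2},{"dx":0,"dy":0,"dz":0,"rx":0,"ry":0,"rz":6.2},{"dx":0,"dy":0,"dz":0,"rx":0,"ry":0,"rz":6.2},{"dx":0,"dy":0,"dz":0,"rx":0,"ry":0,"rz":6.2},{"dx":0,"dy":0,"dz":0,"rx":0,"ry":0,"rz":6.2},{"dx":0,"dy":0,"dz":0,"rx":0,"ry":0,"rz":6.2},{"dx":0,"dy":0,"dz":0,"rx":0,"ry":0,"rz":6.2},{"dx":0,"dy":0,"dz":0,"rx":0,"ry":0,"rz":6.2},{"dx":0,"dy":0,"dz":0,"rx":0,"ry":0,"rz":6.2},{"dx":0,"dy":0,"dz":0,"rx":0,"ry":0,"rz":6.2},{"dx":0,"dy":0,"dz":0,"rx":0,"ry":0,"rz":6.2},{"dx":0,"dy":0,"dz":0,"rx":0,"ry":0,"rz":6.2},{"dx":0,"dy":0,"dz":0,"rx":0,"ry":0,"rz":6.2},{"dx":0,"dy":0,"dz":0,"rx":0,"ry":0,"rz":6.2},{"dx":0,"dy":0,"dz":0,"rx":0,"ry":0,"rz":6.2},{"dx":0,"dy":0,"dz":0,"rx":0,"ry":0,"rz":6.2},{"dx":0,"dy":0,"dz":0,"rx":0,"ry":0,"rz":6.2},{"dx":0,"dy":0,"dz":0,"rx":0,"ry":0,"rz":6.2},{"dx":0,"dy":0,"dz":0,"rx":0,"ry":0,"rz":6.2}]'
python3 -m inch '[{"dx":0,"dy":0,"dz":0,"rx":0,"ry":0,"rz":0},{"dx":0,"dy":0,"dz":0,"rx":0,"ry":0,"rz":0},{"dx":0,"dy":0,"dz":0,"rx":0,"ry":0,"rz":0}]'
python3 -m inch '[{"dx":0,"dy":0,"dz":0,"rx":0,"ry":0,"rz":0},{"dx":0,"dy":0,"dz":0,"rx":0,"ry":0,"rz":0},{"dx":0,"dy":0,"dz":0,"rx":0,"ry":0,"rz":0},{"dx":0,"dy":0,"dz":0,"rx":0,"ry":0,"rz":0},{"dx":0,"dy":0,"dz":0,"rx":0,"ry":0,"rz":0}]' 6.6
python3 -m inch '[{"dx":0,"dy":0,"dz":2,"rx":0,"ry":0,"rz":0},{"dx":0,"dy":0,"dz":2,"rx":0,"ry":0,"rz":0},{"dx":0,"dy":0,"dz":2,"rx":0,"ry":0,"rz":0},{"dx":0,"dy":0,"dz":2,"rx":0,"ry":0,"rz":0},{"dx":0,"dy":0,"dz":2,"rx":0,"ry":0,"rz":0},{"dx":0,"dy":0,"dz":0,"rx":0,"ry":0,"rz":0},{"dx":0,"dy":0,"dz":0,"rx":0,"ry":0,"rz":0}]' 8.7
python3 - <<'E'
from h import *
i,im=look('wrist','w8')
seals(i,im,dict(dark=(.6152,.105,.105),red=(.63,.198,.09)))
E
```

```text
time_s: 17.75
position: [0.6153, 0.1061, 0.0784]
eef_rot: [3.141, 0.0, 0.036]
ft_force: [0.0, -1.4, -0.1]
grip_width: 0.0661
gripper_force: 0.0
time_s: 18.45
position: [0.6156, 0.1058, 0.0788]
eef_rot: [3.141, -0.001, 0.035]
ft_force: [1.6, -2.1, 3.0]
grip_width: 0.0401
gripper_force: 20.0
time_s: 20.45
position: [0.614, 0.1065, 0.0785]
eef_rot: [-3.139, -0.002, 2.204]
ft_force: [-5.6, -0.9, 6.8]
grip_width: 0.0402
gripper_force: 20.0
time_s: 20.75
position: [0.6144, 0.1063, 0.0785]
eef_rot: [-3.14, -0.001, 2.2]
ft_force: [-3.6, -1.2, 5.7]
grip_width: 0.0402
gripper_force: 20.0
time_s: 21.25
position: [0.6153, 0.1063, 0.0785]
eef_rot: [-3.142, -0.0, 2.2]
ft_force: [-0.4, -0.1, -0.5]
grip_width: 0.0647
gripper_force: 0.0
time_s: 21.95
position: [0.6154, 0.1063, 0.1785]
eef_rot: [3.141, 0.0, 2.2]
ft_force: [-0.7, -0.4, -0.3]
grip_width: 0.087
gripper_force: 0.0
dark 321 yaw -177.0 inner [0.6176 0.1043] outer [0.5968 0.1032] width 0.0117
red 571 yaw -122.4 inner [0.6307 0.1995] outer [0.6133 0.1721] width 0.0107
```

```bash
python3 -m inch '[{"dx":0.18,"dy":1.16,"dz":0,"rx":0,"ry":0,"rz":0},{"dx":0.18,"dy":1.16,"dz":0,"rx":0,"ry":0,"rz":0},{"dx":0.18,"dy":1.16,"dz":0,"rx":0,"ry":0,"rz":0},{"dx":0.18,"dy":1.16,"dz":0,"rx":0,"ry":0,"rz":0},{"dx":0.18,"dy":1.15,"dz":0,"rx":0,"ry":0,"rz":0},{"dx":0.18,"dy":1.15,"dz":0,"rx":0,"ry":0,"rz":0},{"dx":0.18,"dy":1.15,"dz":0,"rx":0,"ry":0,"rz":0},{"dx":0.18,"dy":1.15,"dz":0,"rx":0,"ry":0,"rz":0},{"dx":0,"dy":0,"dz":0,"rx":0,"ry":0,"rz":0},{"dx":0,"dy":0,"dz":0,"rx":0,"ry":0,"rz":0},{"dx":0,"dy":0,"dz":0,"rx":0,"ry":0,"rz":0}]'
python3 - <<'E'
from h import *
i,im=look('wrist','w9')
seals(i,im,dict(dark=(.6152,.105,.105),red=(.63,.198,.09)))
E
python3 -m inch '[{"dx":0,"dy":0,"dz":-1.6,"rx":0,"ry":0,"rz":0},{"dx":0,"dy":0,"dz":-1.6,"rx":0,"ry":0,"rz":0},{"dx":0,"dy":0,"dz":-1.6,"rx":0,"ry":0,"rz":0},{"dx":0,"dy":0,"dz":-1.6,"rx":0,"ry":0,"rz":0},{"dx":0,"dy":0,"dz":-1.6,"rx":0,"ry":0,"rz":0},{"dx":0,"dy":0,"dz":-1.6,"rx":0,"ry":0,"rz":0},{"dx":0,"dy":0,"dz":-1.5,"rx":0,"ry":0,"rz":0},{"dx":0,"dy":0,"dz":0,"rx":0,"ry":0,"rz":0},{"dx":0,"dy":0,"dz":0,"rx":0,"ry":0,"rz":0}]'
python3 -m inch '[{"dx":0,"dy":0,"dz":0,"rx":0,"ry":0,"rz":0},{"dx":0,"dy":0,"dz":0,"rx":0,"ry":0,"rz":0},{"dx":0,"dy":0,"dz":0,"rx":0,"ry":0,"rz":0},{"dx":0,"dy":0,"dz":0,"rx":0,"ry":0,"rz":0},{"dx":0,"dy":0,"dz":0,"rx":0,"ry":0,"rz":0},{"dx":0,"dy":0,"dz":0,"rx":0,"ry":0,"rz":0},{"dx":0,"dy":0,"dz":0,"rx":0,"ry":0,"rz":0}]' 5.0 20
```

```text
time_s: 23.1
position: [0.6299, 0.1977, 0.1786]
eef_rot: [-3.141, 0.0, 2.199]
ft_force: [-0.7, -0.3, 0.2]
grip_width: 0.0872
gripper_force: 0.0
dark 77 yaw -146.4 inner [0.6186 0.1032] outer [0.6094 0.0971] width 0.0069
red 475 yaw -122.6 inner [0.6309 0.1989] outer [0.6138 0.1722] width 0.0114
time_s: 24.05
position: [0.6297, 0.1986, 0.0674]
eef_rot: [-3.141, -0.0, 2.2]
ft_force: [0.3, 0.3, 0.3]
grip_width: 0.0871
gripper_force: 0.0
time_s: 24.75
position: [0.6301, 0.1988, 0.0679]
eef_rot: [3.141, 0.0, 2.2]
ft_force: [1.5, 1.8, 2.3]
grip_width: 0.0607
gripper_force: 20.0
```

```bash
python3 -m inch '[{"dx":0,"dy":0,"dz":0,"rx":0,"ry":0,"rz":-4.8},{"dx":0,"dy":0,"dz":0,"rx":0,"ry":0,"rz":-4.8},{"dx":0,"dy":0,"dz":0,"rx":0,"ry":0,"rz":-4.8},{"dx":0,"dy":0,"dz":0,"rx":0,"ry":0,"rz":-4.8},{"dx":0,"dy":0,"dz":0,"rx":0,"ry":0,"rz":-4.8},{"dx":0,"dy":0,"dz":0,"rx":0,"ry":0,"rz":-4.8},{"dx":0,"dy":0,"dz":0,"rx":0,"ry":0,"rz":-4.8},{"dx":0,"dy":0,"dz":0,"rx":0,"ry":0,"rz":-4.8},{"dx":0,"dy":0,"dz":0,"rx":0,"ry":0,"rz":-4.8},{"dx":0,"dy":0,"dz":0,"rx":0,"ry":0,"rz":-4.8},{"dx":0,"dy":0,"dz":0,"rx":0,"ry":0,"rz":-4.8},{"dx":0,"dy":0,"dz":0,"rx":0,"ry":0,"rz":-4.8},{"dx":0,"dy":0,"dz":0,"rx":0,"ry":0,"rz":0},{"dx":0,"dy":0,"dz":0,"rx":0,"ry":0,"rz":0},{"dx":0,"dy":0,"dz":0,"rx":0,"ry":0,"rz":0}]'
python3 -m inch '[{"dx":0,"dy":0,"dz":0,"rx":0,"ry":0,"rz":0},{"dx":0,"dy":0,"dz":0,"rx":0,"ry":0,"rz":0},{"dx":0,"dy":0,"dz":0,"rx":0,"ry":0,"rz":0},{"dx":0,"dy":0,"dz":0,"rx":0,"ry":0,"rz":0},{"dx":0,"dy":0,"dz":0,"rx":0,"ry":0,"rz":0}]' 8.7
python3 -m inch '[{"dx":0,"dy":0,"dz":2,"rx":0,"ry":0,"rz":0},{"dx":0,"dy":0,"dz":2,"rx":0,"ry":0,"rz":0},{"dx":0,"dy":0,"dz":2,"rx":0,"ry":0,"rz":0},{"dx":0,"dy":0,"dz":2,"rx":0,"ry":0,"rz":0},{"dx":0,"dy":0,"dz":2,"rx":0,"ry":0,"rz":0},{"dx":-1.5,"dy":-0.5,"dz":1,"rx":0,"ry":0,"rz":-6},{"dx":-1.5,"dy":-0.5,"dz":1,"rx":0,"ry":0,"rz":-6},{"dx":-1.5,"dy":-0.5,"dz":1,"rx":0,"ry":0,"rz":-6},{"dx":-1.5,"dy":-0.5,"dz":1,"rx":0,"ry":0,"rz":-6},{"dx":-1.5,"dy":-0.5,"dz":1,"rx":0,"ry":0,"rz":-6},{"dx":-1.5,"dy":-0.5,"dz":1,"rx":0,"ry":0,"rz":-6},{"dx":-1.5,"dy":-0.5,"dz":1,"rx":0,"ry":0,"rz":-6},{"dx":-1.5,"dy":-0.5,"dz":1,"rx":0,"ry":0,"rz":-6},{"dx":-1.5,"dy":-0.5,"dz":1,"rx":0,"ry":0,"rz":-6},{"dx":-1.5,"dy":-0.5,"dz":1,"rx":0,"ry":0,"rz":-6},{"dx":0,"dy":0,"dz":0,"rx":0,"ry":0,"rz":0},{"dx":0,"dy":0,"dz":0,"rx":0,"ry":0,"rz":0},{"dx":0,"dy":0,"dz":0,"rx":0,"ry":0,"rz":0}]'
python3 - <<'E'
from h import *
i,im=look('wrist','w10');np.save('w10.npy',[i],allow_pickle=True)
seals(i,im,dict(ochre=(.63,-.132,.09),yellow=(.632,-.011,.096),dark=(.6152,.105,.105),red=(.63,.198,.09)))
E
```

```text
time_s: 26.25
position: [0.6299, 0.1988, 0.0679]
eef_rot: [3.141, -0.001, 1.197]
ft_force: [-1.2, 0.1, 5.0]
grip_width: 0.061
gripper_force: 20.0
time_s: 26.75
position: [0.6296, 0.1986, 0.0674]
eef_rot: [-3.141, 0.0, 1.195]
ft_force: [0.3, -0.1, 0.5]
grip_width: 0.0855
gripper_force: 0.0
time_s: 28.55
position: [0.48, 0.1488, 0.2671]
eef_rot: [3.141, 0.0, 0.15]
ft_force: [-0.3, 1.8, -1.1]
grip_width: 0.0868
gripper_force: 0.0
ochre 300 yaw 179.4 inner [ 0.6319 -0.134 ] outer [ 0.5995 -0.1336] width 0.0156
yellow 186 yaw 174.3 inner [ 0.6341 -0.0118] outer [ 0.6145 -0.0099] width 0.0116
dark 304 yaw 177.6 inner [0.6184 0.1034] outer [0.5954 0.1043] width 0.0124
red 398 yaw -179.7 inner [0.6324 0.1998] outer [0.5992 0.1996] width 0.0114
```

View pics/w10.png

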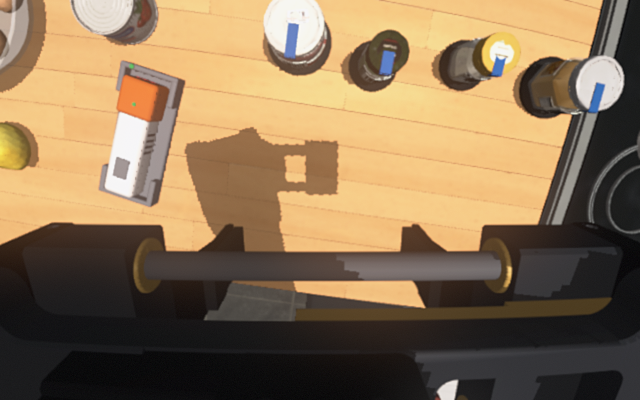

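All four seals now point straight at the front (yaw 174–180°). The scanner is at (140,130) in its dock; I'll measure it again from this view.

```bash
cat >> h.py <<'E'
def scanner(i,im,box,dz=0.):
    h=hsv(im);H,S,V=[h[...,k].astype(int) for k in range(3)];x0,y0,x1,y1=box
    def sub(m): q=np.zeros(m.shape,np.uint8);q[y0:y1,x0:x1]=m[y0:y1,x0:x1];return q
    ys,xs=np.where(sub((H<14)&(S>150)&(V>100)));P=plane(i,np.c_[xs,ys],.046+dz)[:,:2].astype(np.float32)
    hd=cv2.minAreaRect(P*1000)
    c=max(cv2.findContours(sub((S<60)&(V>150)),0,2)[0],key=cv2.contourArea)
    g=cv2.minAreaRect(plane(i,c[:,0].astype(float),.044+dz)[:,:2].astype(np.float32)*1000)
    v=np.array(hd[0])-g[0];print('head',hd,'grip',g,'yaw',np.degrees(np.arctan2(v[1],v[0])).round(1),'origin',(np.array(g[0])+23*v/np.linalg.norm(v)).round(1))
E
python3 - <<'E'
from h import *
i=np.load('w10.npy',allow_pickle=True)[0];im=cv2.imread('pics/w10.png')[:,:,::-1].copy()
scanner(i,im,(95,60,190,210))
E
```

```text
head ((536.9224243164062, 373.80438232421875), (56.74393081665039, 45.58298873901367), 78.30888366699219) grip ((487.9812316894531, 374.6451110839844), (72.12833404541016, 170.66041564941406), 73.01780700683594) yaw -1.0 origin [511.  374.3]
```

```bash
python3 -m inch '[{"dx":-0.4,"dy":2.1,"dz":-0.2,"rx":0,"ry":0,"rz":-1.7},{"dx":-0.4,"dy":2.1,"dz":-0.2,"rx":0,"ry":0,"rz":-1.7},{"dx":-0.4,"dy":2.1,"dz":-0.2,"rx":0,"ry":0,"rz":-1.7},{"dx":-0.4,"dy":2.1,"dz":-0.2,"rx":0,"ry":0,"rz":-1.7},{"dx":-0.4,"dy":2.1,"dz":-0.2,"rx":0,"ry":0,"rz":-1.7},{"dx":-0.4,"dy":2.1,"dz":-0.2,"rx":0,"ry":0,"rz":-1.7},{"dx":-0.4,"dy":2.1,"dz":-0.2,"rx":0,"ry":0,"rz":-1.7},{"dx":-0.4,"dy":2.1,"dz":-0.2,"rx":0,"ry":0,"rz":-1.7},{"dx":-0.4,"dy":2.1,"dz":-0.2,"rx":0,"ry":0,"rz":-1.7},{"dx":-0.4,"dy":2.1,"dz":-0.2,"rx":0,"ry":0,"rz":-1.7},{"dx":-0.4,"dy":2.1,"dz":-0.2,"rx":0,"ry":0,"rz":-1.7},{"dx":-0.4,"dy":2.1,"dz":-0.2,"rx":0,"ry":0,"rz":-1.7},{"dx":0,"dy":0,"dz":0,"rx":0,"ry":0,"rz":0},{"dx":0,"dy":0,"dz":0,"rx":0,"ry":0,"rz":0},{"dx":0,"dy":0,"dz":0,"rx":0,"ry":0,"rz":0}]'
python3 - <<'E'
from h import *
i,im=look('wrist','w11');np.save('w11.npy',[i],allow_pickle=True)
scanner(i,im,(230,60,410,250))
E
```

```text
time_s: 30.1
position: [0.4324, 0.3996, 0.2432]
eef_rot: [3.141, -0.0, -0.209]
ft_force: [0.0, -0.4, 0.5]
grip_width: 0.0868
gripper_force: 0.0
head ((536.3403930664062, 381.7599792480469), (43.67345428466797, 42.599220275878906), 78.0174331665039) grip ((472.43414306640625, 388.8295593261719), (56.832908630371094, 124.46829223632812), 73.216552734375) yaw -6.3 origin [495.3 386.3]
```

View pics/w11.png

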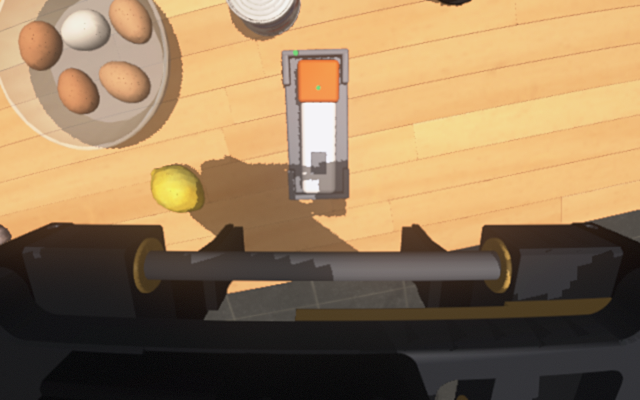

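```bash
python3 - <<'E'
from h import *
i=np.load('w11.npy',allow_pickle=True)[0];im=cv2.imread('pics/w11.png')[:,:,::-1].copy();h=hsv(im)
def row(r,m): x=np.where(m[r,292:345])[0]+292; return x.min(),x.max()
w=(h[...,1]<60)&(h[...,2]>205); o=(h[...,0]<14)&(h[...,1]>150)&(h[...,2]>100)
for r,m,z in [(65,o,.046),(80,o,.046),(95,o,.046),(110,w,.044),(125,w,.044),(140,w,.044)]:
    a,b=row(r,m);P=plane(i,[(a,r),(b+1,r)],z);print(r,a,b,P.mean(0).round(4),np.hypot(*(P[1]-P[0])[:2]).round(4))
ys,xs=np.where(o[50:110,290:345]);P=plane(i,[(318.5,ys.min()+50),(318.5,ys.max()+51)],.046);print(P)
E
```

```text
65 298 338 [0.5521 0.3778 0.046 ] 0.0439
80 298 338 [0.537 0.381 0.046] 0.0444
95 298 337 [0.5217 0.3848 0.046 ] 0.0437
110 302 335 [0.5059 0.3871 0.044 ] 0.0377
125 302 334 [0.49   0.3911 0.044 ] 0.037
140 302 334 [0.4737 0.3946 0.044 ] 0.0374
[[0.55701178 0.37669123 0.046     ]
 [0.51434315 0.38582822 0.046     ]]
```

```bash
python3 -m inch '[{"dx":1.3,"dy":-0.19,"dz":-1,"rx":0,"ry":0,"rz":0},{"dx":1.3,"dy":-0.19,"dz":-1,"rx":0,"ry":0,"rz":0},{"dx":1.3,"dy":-0.19,"dz":-1,"rx":0,"ry":0,"rz":0},{"dx":1.36,"dy":-0.19,"dz":-1,"rx":0,"ry":0,"rz":0},{"dx":0,"dy":0,"dz":-2,"rx":0,"ry":0,"rz":0},{"dx":0,"dy":0,"dz":-2,"rx":0,"ry":0,"rz":0},{"dx":0,"dy":0,"dz":-2,"rx":0,"ry":0,"rz":0},{"dx":0,"dy":0,"dz":-2,"rx":0,"ry":0,"rz":0},{"dx":0,"dy":0,"dz":-2,"rx":0,"ry":0,"rz":0},{"dx":0,"dy":0,"dz":-2,"rx":0,"ry":0,"rz":0},{"dx":0,"dy":0,"dz":-2,"rx":0,"ry":0,"rz":0},{"dx":0,"dy":0,"dz":0,"rx":0,"ry":0,"rz":0},{"dx":0,"dy":0,"dz":0,"rx":0,"ry":0,"rz":0},{"dx":0,"dy":0,"dz":0,"rx":0,"ry":0,"rz":0}]'
```

```text
time_s: 31.55
position: [0.4853, 0.3932, 0.0645]
eef_rot: [-3.14, -0.001, -0.209]
ft_force: [0.1, 0.8, 0.4]
grip_width: 0.0871
gripper_force: 0.0
```

```bash
python3 -m inch '[{"dx":0,"dy":-0.1,"dz":-1,"rx":0,"ry":0,"rz":0},{"dx":0,"dy":0,"dz":-1,"rx":0,"ry":0,"rz":0},{"dx":0,"dy":0,"dz":-1,"rx":0,"ry":0,"rz":0},{"dx":0,"dy":0,"dz":-1,"rx":0,"ry":0,"rz":0},{"dx":0,"dy":0,"dz":-0.5,"rx":0,"ry":0,"rz":0},{"dx":0,"dy":0,"dz":-0.5,"rx":0,"ry":0,"rz":0},{"dx":0,"dy":0,"dz":0,"rx":0,"ry":0,"rz":0},{"dx":0,"dy":0,"dz":0,"rx":0,"ry":0,"rz":0}]'
python3 -m inch '[{"dx":0,"dy":0,"dz":0,"rx":0,"ry":0,"rz":0},{"dx":0,"dy":0,"dz":0,"rx":0,"ry":0,"rz":0},{"dx":0,"dy":0,"dz":0,"rx":0,"ry":0,"rz":0},{"dx":0,"dy":0,"dz":0,"rx":0,"ry":0,"rz":0},{"dx":0,"dy":0,"dz":0,"rx":0,"ry":0,"rz":0},{"dx":0,"dy":0,"dz":0,"rx":0,"ry":0,"rz":0},{"dx":0,"dy":0,"dz":0,"rx":0,"ry":0,"rz":0},{"dx":0,"dy":0,"dz":0,"rx":0,"ry":0,"rz":0},{"dx":0,"dy":0,"dz":0,"rx":0,"ry":0,"rz":0},{"dx":0,"dy":0,"dz":0,"rx":0,"ry":0,"rz":0}]' 2.5 40
```

```text
time_s: 32.35
position: [0.4845, 0.3921, 0.0137]
eef_rot: [-3.141, -0.0, -0.209]
ft_force: [-0.3, -0.0, 0.4]
grip_width: 0.0871
gripper_force: 0.0
time_s: 33.35
position: [0.4843, 0.3921, 0.0136]
eef_rot: [-3.142, -0.0, -0.209]
ft_force: [-0.0, -0.2, -0.2]
grip_width: 0.0402
gripper_force: 40.0
```

```bash
python3 -m inch '[{"dx":0,"dy":0,"dz":1,"rx":0,"ry":0,"rz":0},{"dx":0,"dy":0,"dz":1,"rx":0,"ry":0,"rz":0},{"dx":0,"dy":0,"dz":1.5,"rx":0,"ry":0,"rz":0},{"dx":0,"dy":0,"dz":1.5,"rx":0,"ry":0,"rz":0},{"dx":0,"dy":0,"dz":1.5,"rx":0,"ry":0,"rz":0},{"dx":0,"dy":0,"dz":1,"rx":0,"ry":0,"rz":0},{"dx":-0.22,"dy":-1.93,"dz":0,"rx":0,"ry":0,"rz":1.2},{"dx":-0.22,"dy":-1.93,"dz":0,"rx":0,"ry":0,"rz":1.2},{"dx":-0.22,"dy":-1.93,"dz":0,"rx":0,"ry":0,"rz":1.2},{"dx":-0.22,"dy":-1.93,"dz":0,"rx":0,"ry":0,"rz":1.2},{"dx":-0.22,"dy":-1.93,"dz":0,"rx":0,"ry":0,"rz":1.2},{"dx":-0.22,"dy":-1.93,"dz":0,"rx":0,"ry":0,"rz":1.2},{"dx":-0.22,"dy":-1.93,"dz":0,"rx":0,"ry":0,"rz":1.2},{"dx":-0.22,"dy":-1.93,"dz":0,"rx":0,"ry":0,"rz":1.2},{"dx":-0.22,"dy":-1.93,"dz":0,"rx":0,"ry":0,"rz":1.2},{"dx":-0.22,"dy":-1.93,"dz":0,"rx":0,"ry":0,"rz":1.2},{"dx":0,"dy":0,"dz":0,"rx":0,"ry":0,"rz":0},{"dx":0,"dy":0,"dz":0,"rx":0,"ry":0,"rz":0},{"dx":0,"dy":0,"dz":0,"rx":0,"ry":0,"rz":0}]'
python3 - <<'E'
from h import *
o=robot.get_obs();print(o['position'],np.degrees(o['eef_rot']))
i,im=look('wrist','w12');np.save('w12.npy',[i],allow_pickle=True)
seals(i,im,dict(yellow=(.632,-.011,.096),dark=(.6152,.105,.105),red=(.63,.198,.09)))
E
```

```text
time_s: 35.25
position: [0.4624, 0.2, 0.0889]
eef_rot: [-3.141, -0.0, 0.001]
ft_force: [-0.4, -0.0, -2.6]
grip_width: 0.0393
gripper_force: 40.0
[0.46242432 0.19996497 0.08887042] [-1.79964886e+02 -2.23163439e-02  7.78218137e-02]
yellow few 0
dark few 0
red few 0
```

View pics/w12.png

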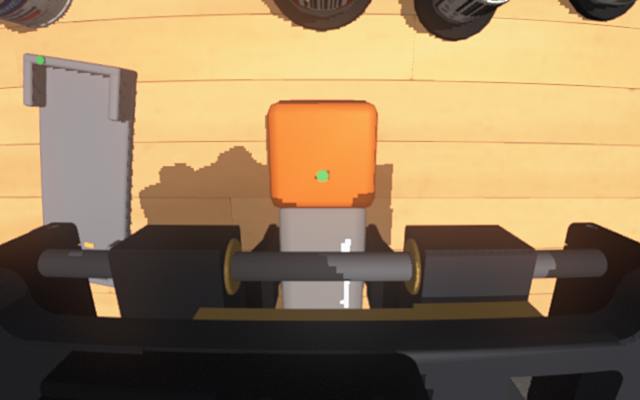

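The scanner sits straight in the hand (head at columns 268–377) and the red jar's foot is dead ahead at column 322. I'll lower it and read red.

```bash
python3 -m inch '[{"dx":0,"dy":-0.1,"dz":-1.5,"rx":0,"ry":0,"rz":0},{"dx":0,"dy":0,"dz":-1.5,"rx":0,"ry":0,"rz":0},{"dx":0,"dy":0,"dz":-1.3,"rx":0,"ry":0,"rz":0},{"dx":0,"dy":0,"dz":-1,"rx":0,"ry":0,"rz":0},{"dx":0,"dy":0,"dz":-1,"rx":0,"ry":0,"rz":0},{"dx":0,"dy":0,"dz":0,"rx":0,"ry":0,"rz":0},{"dx":0,"dy":0,"dz":0,"rx":0,"ry":0,"rz":0},{"dx":0,"dy":0,"dz":0,"rx":0,"ry":0,"rz":0}]'
python3 - <<'E'
from h import *
for n in('scene','side'):
    i,im=look(n,n+'2')
    seals(i,im,dict(ochre=(.63,-.132,.09),yellow=(.632,-.011,.096),dark=(.6152,.105,.105),red=(.63,.198,.09)))
b=cv2.imread('pics/side2.png');a=cv2.imread('pics/scene2.png')
A=cv2.resize(a[130:300,220:420],None,fx=3,fy=3,interpolation=2);B=cv2.resize(b[150:330,200:380],None,fx=2.83,fy=2.83,interpolation=2)[:510]
cv2.imwrite('pics/c2.png',cv2.resize(np.hstack([A,B]),(800,370)))
E
```

```text
time_s: 36.1
position: [0.4628, 0.1982, 0.0261]
eef_rot: [-3.141, -0.001, 0.001]
ft_force: [0.4, 1.2, -1.8]
grip_width: 0.0395
gripper_force: 40.0
ochre 33 yaw 174.9 inner [ 0.6309 -0.1331] outer [ 0.5941 -0.1298] width 0.0132
yellow 22 yaw 161.9 inner [ 0.6326 -0.0133] outer [ 0.605  -0.0043] width 0.0104
dark few 0
red 46 yaw 179.7 inner [0.6315 0.1998] outer [0.5952 0.1999] width 0.0108
ochre 71 yaw -176.3 inner [ 0.6289 -0.1297] outer [ 0.5978 -0.1317] width 0.0098
yellow few 19
dark 25 yaw -171.1 inner [0.6144 0.1059] outer [0.5956 0.103 ] width 0.0117
red 23 yaw 177.8 inner [0.6261 0.2   ] outer [0.5986 0.2011] width 0.0123Traceback (most recent call last):
  File "<stdin>", line 7, in <module>
    return _nx.concatenate(arrs, 1, dtype=dtype, casting=casting)
           ~~~~~~~~~~~~~~~^^^^^^^^^^^^^^^^^^^^^^^^^^^^^^^^^^^^^^^
ValueError: all the input array dimensions except for the concatenation axis must match exactly, but along dimension 0, the array at index 0 has size 510 and the array at index 1 has size 509
```

```bash
python3 -m inch '[{"dx":0,"dy":0.1,"dz":0,"rx":0,"ry":0,"rz":0},{"dx":0,"dy":0,"dz":0,"rx":0,"ry":0,"rz":0},{"dx":0,"dy":0,"dz":0,"rx":0,"ry":0,"rz":0},{"dx":0,"dy":0,"dz":0,"rx":0,"ry":0,"rz":0},{"dx":0,"dy":0,"dz":0,"rx":0,"ry":0,"rz":0},{"dx":0,"dy":0,"dz":0,"rx":0,"ry":0,"rz":0},{"dx":0,"dy":0,"dz":0,"rx":0,"ry":0,"rz":0},{"dx":0,"dy":0,"dz":0,"rx":0,"ry":0,"rz":0},{"dx":0,"dy":0,"dz":0,"rx":0,"ry":0,"rz":0},{"dx":0,"dy":0,"dz":0,"rx":0,"ry":0,"rz":0},{"dx":0,"dy":0,"dz":0,"rx":0,"ry":0,"rz":0},{"dx":0,"dy":0,"dz":0,"rx":0,"ry":0,"rz":0},{"dx":0,"dy":0,"dz":0,"rx":0,"ry":0,"rz":0},{"dx":0,"dy":0,"dz":0,"rx":0,"ry":0,"rz":0},{"dx":0,"dy":0,"dz":0,"rx":0,"ry":0,"rz":0},{"dx":0,"dy":0,"dz":0,"rx":0,"ry":0,"rz":0},{"dx":0,"dy":0,"dz":0,"rx":0,"ry":0,"rz":0},{"dx":0,"dy":0,"dz":0,"rx":0,"ry":0,"rz":0},{"dx":0,"dy":0,"dz":0,"rx":0,"ry":0,"rz":0},{"dx":0,"dy":0,"dz":0,"rx":0,"ry":0,"rz":0}]'
python3 -m inch '[{"dx":0,"dy":0,"dz":0,"rx":0,"ry":0,"rz":0},{"dx":0,"dy":0,"dz":0,"rx":0,"ry":0,"rz":0},{"dx":0,"dy":0,"dz":0,"rx":0,"ry":0,"rz":0},{"dx":0,"dy":0,"dz":0,"rx":0,"ry":0,"rz":0},{"dx":0,"dy":0,"dz":0,"rx":0,"ry":0,"rz":0},{"dx":0,"dy":0,"dz":0,"rx":0,"ry":0,"rz":0},{"dx":0,"dy":0,"dz":0,"rx":0,"ry":0,"rz":0},{"dx":0,"dy":0,"dz":0,"rx":0,"ry":0,"rz":0},{"dx":0,"dy":0,"dz":0,"rx":0,"ry":0,"rz":0},{"dx":0,"dy":0,"dz":0,"rx":0,"ry":0,"rz":0},{"dx":0,"dy":0,"dz":0,"rx":0,"ry":0,"rz":0},{"dx":0,"dy":0,"dz":0,"rx":0,"ry":0,"rz":0},{"dx":0,"dy":0,"dz":0,"rx":0,"ry":0,"rz":0},{"dx":0,"dy":0,"dz":0,"rx":0,"ry":0,"rz":0},{"dx":0,"dy":0,"dz":0,"rx":0,"ry":0,"rz":0},{"dx":0,"dy":0,"dz":0,"rx":0,"ry":0,"rz":0},{"dx":0,"dy":0,"dz":0,"rx":0,"ry":0,"rz":0},{"dx":0,"dy":0,"dz":0,"rx":0,"ry":0,"rz":0},{"dx":0,"dy":0,"dz":0,"rx":0,"ry":0,"rz":0},{"dx":0,"dy":0,"dz":0,"rx":0,"ry":0,"rz":0}]'
python3 - <<'E'
from h import *
i,im=look('scene','scene3')
seals(i,im,dict(ochre=(.63,-.132,.09),yellow=(.632,-.011,.096),dark=(.6152,.105,.105),red=(.63,.198,.09)))
i,im=look('wrist','w13');w=np.load('w12.npy',allow_pickle=True)[0]
# head blob in the wrist picture before/after: slip shows as a shift
for n in 'w12','w13':
    q=cv2.imread(f'pics/{n}.png')[:,:,::-1].copy();h=hsv(q);m=(h[...,0]<16)&(h[...,1]>170)&(h[...,2]>90);print(n,[b for b in blobs(m,2000)])
s,ims=look('side','side3')
cv2.imwrite('pics/c3.png',np.vstack([cv2.resize(ims[150:290,200:380,::-1],(720,400*1),interpolation=2)]))
E
```

```text
time_s: 38.2
position: [0.4623, 0.199, 0.0255]
eef_rot: [-3.142, 0.0, 0.001]
ft_force: [0.2, -0.3, -2.8]
grip_width: 0.0396
gripper_force: 40.0
time_s: 40.2
position: [0.4623, 0.199, 0.0256]
eef_rot: [-3.142, -0.0, 0.001]
ft_force: [-0.1, -0.2, -1.0]
grip_width: 0.0395
gripper_force: 40.0
ochre 33 yaw 174.9 inner [ 0.6309 -0.1331] outer [ 0.5941 -0.1298] width 0.0132
yellow 22 yaw 161.9 inner [ 0.6326 -0.0133] outer [ 0.605  -0.0043] width 0.0104
dark few 0
red 46 yaw 178.8 inner [0.6302 0.1996] outer [0.5952 0.2004] width 0.011
w12 [([321.3, 154.1], 10696, [268, 102, 109, 105])]
w13 [([321.8, 153.9], 10784, [268, 102, 109, 105])]
```

View pics/c3.png

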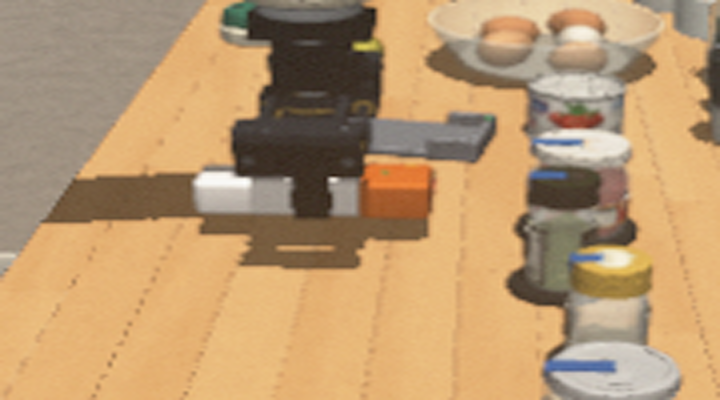

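The side view shows the scanner level in front of the red jar, and all four seals pointing at the front. Red is read; next is ochre.

```bash
python3 -m inch '[{"dx":0,"dy":0,"dz":2,"rx":0,"ry":0,"rz":0},{"dx":0,"dy":0,"dz":2,"rx":0,"ry":0,"rz":0},{"dx":0,"dy":0,"dz":2,"rx":0,"ry":0,"rz":0},{"dx":0,"dy":-2.55,"dz":0,"rx":0,"ry":0,"rz":0},{"dx":0,"dy":-2.55,"dz":0,"rx":0,"ry":0,"rz":0},{"dx":0,"dy":-2.55,"dz":0,"rx":0,"ry":0,"rz":0},{"dx":0,"dy":-2.55,"dz":0,"rx":0,"ry":0,"rz":0},{"dx":0,"dy":-2.55,"dz":0,"rx":0,"ry":0,"rz":0},{"dx":0,"dy":-2.55,"dz":0,"rx":0,"ry":0,"rz":0},{"dx":0,"dy":-2.55,"dz":0,"rx":0,"ry":0,"rz":0},{"dx":0,"dy":-2.55,"dz":0,"rx":0,"ry":0,"rz":0},{"dx":0,"dy":-2.55,"dz":0,"rx":0,"ry":0,"rz":0},{"dx":0,"dy":-2.55,"dz":0,"rx":0,"ry":0,"rz":0},{"dx":0,"dy":-2.55,"dz":0,"rx":0,"ry":0,"rz":0},{"dx":0,"dy":-2.55,"dz":0,"rx":0,"ry":0,"rz":0},{"dx":0,"dy":-2.6,"dz":0,"rx":0,"ry":0,"rz":0},{"dx":0,"dy":0,"dz":0,"rx":0,"ry":0,"rz":0},{"dx":0,"dy":0,"dz":0,"rx":0,"ry":0,"rz":0},{"dx":0,"dy":0,"dz":0,"rx":0,"ry":0,"rz":0}]'
python3 -m inch '[{"dx":0,"dy":0,"dz":-2,"rx":0,"ry":0,"rz":0},{"dx":0,"dy":0,"dz":-1.5,"rx":0,"ry":0,"rz":0},{"dx":0,"dy":0,"dz":-1.5,"rx":0,"ry":0,"rz":0},{"dx":0,"dy":0,"dz":-1,"rx":0,"ry":0,"rz":0},{"dx":0,"dy":0,"dz":0,"rx":0,"ry":0,"rz":0},{"dx":0,"dy":0,"dz":0,"rx":0,"ry":0,"rz":0},{"dx":0,"dy":0,"dz":0,"rx":0,"ry":0,"rz":0}]'
cat > chk.py <<'E'
from h import *
import sys
t=sys.argv[1];N=dict(ochre=(.63,-.132,.09),yellow=(.632,-.011,.096),dark=(.6152,.105,.105),red=(.63,.198,.09))
for n in('scene','side'):
    i,im=look(n,n+t);print(n);seals(i,im,N)
i,q=look('wrist','w'+t);h=hsv(q);m=(h[...,0]<16)&(h[...,1]>170)&(h[...,2]>90);print([b for b in blobs(m,2000)])
# boot ahead of the scanner
b=(h[...,2]<75)&(np.arange(400)[:,None]<95);print('dark',blobs(b,400))
E
python3 chk.py 14
```

```text
time_s: 42.25
position: [0.4623, -0.132, 0.0854]
eef_rot: [-3.141, 0.0, 0.002]
ft_force: [0.1, 0.4, -2.0]
grip_width: 0.04
gripper_force: 40.0
time_s: 42.95
position: [0.4629, -0.1329, 0.0262]
eef_rot: [-3.141, -0.001, 0.001]
ft_force: [0.1, 0.5, -1.5]
grip_width: 0.04
gripper_force: 40.0
scene
ochre 33 yaw 174.9 inner [ 0.6309 -0.1331] outer [ 0.5941 -0.1298] width 0.0132
yellow 22 yaw 161.9 inner [ 0.6326 -0.0133] outer [ 0.605  -0.0043] width 0.0104
dark 43 yaw 168.4 inner [0.6189 0.1014] outer [0.5855 0.1083] width 0.0131
red 45 yaw 179.9 inner [0.6302 0.1998] outer [0.5952 0.1999] width 0.0108
side
ochre 71 yaw -176.3 inner [ 0.6289 -0.1297] outer [ 0.5978 -0.1317] width 0.0098
yellow few 19
dark 26 yaw -165.7 inner [0.6155 0.1072] outer [0.5954 0.1021] width 0.0129
red 25 yaw 176.6 inner [0.6286 0.2   ] outer [0.5984 0.2018] width 0.0123
[([317.6, 157.9], 9231, [267, 102, 110, 105])]
dark [([431.5, 45.6], 4289, [407, 0, 51, 95]), ([458.9, 45.8], 598, [453, 0, 13, 95]), ([545.7, 42.2], 9173, [491, 0, 123, 95]), ([601.5, 79.5], 1542, [565, 54, 71, 41])]
```

```bash
python3 -m inch '[{"dx":0,"dy":0.05,"dz":0,"rx":0,"ry":0,"rz":0},{"dx":0,"dy":0,"dz":0,"rx":0,"ry":0,"rz":0},{"dx":0,"dy":0,"dz":0,"rx":0,"ry":0,"rz":0},{"dx":0,"dy":0,"dz":0,"rx":0,"ry":0,"rz":0},{"dx":0,"dy":0,"dz":0,"rx":0,"ry":0,"rz":0},{"dx":0,"dy":0,"dz":0,"rx":0,"ry":0,"rz":0},{"dx":0,"dy":0,"dz":0,"rx":0,"ry":0,"rz":0},{"dx":0,"dy":0,"dz":0,"rx":0,"ry":0,"rz":0},{"dx":0,"dy":0,"dz":0,"rx":0,"ry":0,"rz":0},{"dx":0,"dy":0,"dz":0,"rx":0,"ry":0,"rz":0},{"dx":0,"dy":0,"dz":0,"rx":0,"ry":0,"rz":0},{"dx":0,"dy":0,"dz":0,"rx":0,"ry":0,"rz":0},{"dx":0,"dy":0,"dz":0,"rx":0,"ry":0,"rz":0},{"dx":0,"dy":0,"dz":0,"rx":0,"ry":0,"rz":0},{"dx":0,"dy":0,"dz":0,"rx":0,"ry":0,"rz":0},{"dx":0,"dy":0,"dz":0,"rx":0,"ry":0,"rz":0},{"dx":0,"dy":0,"dz":0,"rx":0,"ry":0,"rz":0},{"dx":0,"dy":0,"dz":0,"rx":0,"ry":0,"rz":0},{"dx":0,"dy":0,"dz":0,"rx":0,"ry":0,"rz":0},{"dx":0,"dy":0,"dz":0,"rx":0,"ry":0,"rz":0}]'
python3 -m inch '[{"dx":0,"dy":0,"dz":0,"rx":0,"ry":0,"rz":0},{"dx":0,"dy":0,"dz":0,"rx":0,"ry":0,"rz":0},{"dx":0,"dy":0,"dz":0,"rx":0,"ry":0,"rz":0},{"dx":0,"dy":0,"dz":0,"rx":0,"ry":0,"rz":0},{"dx":0,"dy":0,"dz":0,"rx":0,"ry":0,"rz":0},{"dx":0,"dy":0,"dz":0,"rx":0,"ry":0,"rz":0},{"dx":0,"dy":0,"dz":0,"rx":0,"ry":0,"rz":0},{"dx":0,"dy":0,"dz":0,"rx":0,"ry":0,"rz":0},{"dx":0,"dy":0,"dz":0,"rx":0,"ry":0,"rz":0},{"dx":0,"dy":0,"dz":0,"rx":0,"ry":0,"rz":0},{"dx":0,"dy":0,"dz":0,"rx":0,"ry":0,"rz":0},{"dx":0,"dy":0,"dz":0,"rx":0,"ry":0,"rz":0},{"dx":0,"dy":0,"dz":0,"rx":0,"ry":0,"rz":0},{"dx":0,"dy":0,"dz":0,"rx":0,"ry":0,"rz":0},{"dx":0,"dy":0,"dz":0,"rx":0,"ry":0,"rz":0},{"dx":0,"dy":0,"dz":0,"rx":0,"ry":0,"rz":0},{"dx":0,"dy":0,"dz":0,"rx":0,"ry":0,"rz":0},{"dx":0,"dy":0,"dz":0,"rx":0,"ry":0,"rz":0},{"dx":0,"dy":0,"dz":0,"rx":0,"ry":0,"rz":0},{"dx":0,"dy":0,"dz":0,"rx":0,"ry":0,"rz":0}]'
python3 chk.py 15
```

```text
time_s: 45.1
position: [0.4623, -0.1325, 0.0255]
eef_rot: [-3.142, -0.0, 0.001]
ft_force: [-0.3, 0.3, -1.0]
grip_width: 0.0394
gripper_force: 40.0
time_s: 47.1
position: [0.4623, -0.1325, 0.0255]
eef_rot: [-3.142, 0.0, 0.001]
ft_force: [0.2, -0.0, -2.1]
grip_width: 0.0401
gripper_force: 40.0
scene
ochre 33 yaw 174.9 inner [ 0.6309 -0.1331] outer [ 0.5941 -0.1298] width 0.0132
yellow 22 yaw 161.9 inner [ 0.6326 -0.0133] outer [ 0.605  -0.0043] width 0.0104
dark 43 yaw 168.4 inner [0.6189 0.1014] outer [0.5855 0.1083] width 0.0131
red 45 yaw 179.9 inner [0.6302 0.1998] outer [0.5952 0.1999] width 0.0108
side
ochre 71 yaw -176.3 inner [ 0.6289 -0.1297] outer [ 0.5978 -0.1317] width 0.0098
yellow few 19
dark 26 yaw -165.7 inner [0.6155 0.1072] outer [0.5954 0.1021] width 0.0129
red 23 yaw 177.8 inner [0.6261 0.2   ] outer [0.5986 0.2011] width 0.0123
[([317.5, 157.9], 9220, [267, 102, 110, 105])]
dark [([432.5, 45.9], 4297, [407, 0, 52, 95]), ([459.9, 45.9], 605, [454, 0, 13, 95]), ([546.7, 42.1], 9139, [492, 0, 123, 95]), ([602.6, 79.0], 1587, [566, 53, 71, 42])]
```

```bash
python3 -m inch '[{"dx":0,"dy":0,"dz":2,"rx":0,"ry":0,"rz":0},{"dx":0,"dy":0,"dz":2,"rx":0,"ry":0,"rz":0},{"dx":0,"dy":0,"dz":2,"rx":0,"ry":0,"rz":0},{"dx":0.2,"dy":2,"dz":0,"rx":0,"ry":0,"rz":0},{"dx":0.2,"dy":2,"dz":0,"rx":0,"ry":0,"rz":0},{"dx":0.2,"dy":2,"dz":0,"rx":0,"ry":0,"rz":0},{"dx":0.2,"dy":2,"dz":0,"rx":0,"ry":0,"rz":0},{"dx":0.3,"dy":2,"dz":0,"rx":0,"ry":0,"rz":0},{"dx":0.3,"dy":2.1,"dz":0,"rx":0,"ry":0,"rz":0},{"dx":0,"dy":0,"dz":0,"rx":0,"ry":0,"rz":0},{"dx":0,"dy":0,"dz":-2,"rx":0,"ry":0,"rz":0},{"dx":0,"dy":0,"dz":-1.7,"rx":0,"ry":0,"rz":0},{"dx":0,"dy":0,"dz":-1,"rx":0,"ry":0,"rz":0},{"dx":0,"dy":0,"dz":-1,"rx":0,"ry":0,"rz":0},{"dx":0,"dy":0,"dz":0,"rx":0,"ry":0,"rz":0},{"dx":0,"dy":0,"dz":0,"rx":0,"ry":0,"rz":0},{"dx":0,"dy":0,"dz":0,"rx":0,"ry":0,"rz":0},{"dx":0,"dy":0,"dz":0,"rx":0,"ry":0,"rz":0}]'
python3 chk.py 16
```

```text
time_s: 49.05
position: [0.4768, -0.0114, 0.0291]
eef_rot: [-3.141, -0.001, 0.001]
ft_force: [-0.3, 0.3, -1.4]
grip_width: 0.0398
gripper_force: 40.0
scene
ochre few 0
yellow 22 yaw 161.9 inner [ 0.6326 -0.0133] outer [ 0.605  -0.0043] width 0.0104
dark 44 yaw 167.9 inner [0.6189 0.1014] outer [0.5855 0.1086] width 0.0132
red 45 yaw 179.9 inner [0.6302 0.1998] outer [0.5952 0.1999] width 0.0108
side
ochre 72 yaw -177.0 inner [ 0.6289 -0.13  ] outer [ 0.5978 -0.1316] width 0.0123
yellow few 19
dark 26 yaw -165.7 inner [0.6155 0.1072] outer [0.5954 0.1021] width 0.0129
red 24 yaw 179.8 inner [0.6288 0.2006] outer [0.5985 0.2007] width 0.0122
[([321.7, 153.7], 10802, [267, 102, 110, 105])]
dark [([8.5, 12.4], 473, [0, 0, 22, 36]), ([70.7, 10.8], 621, [31, 0, 77, 27]), ([558.7, 24.0], 4020, [480, 0, 143, 95]), ([625.8, 47.2], 628, [616, 0, 20, 95])]
```

View pics/w16.png

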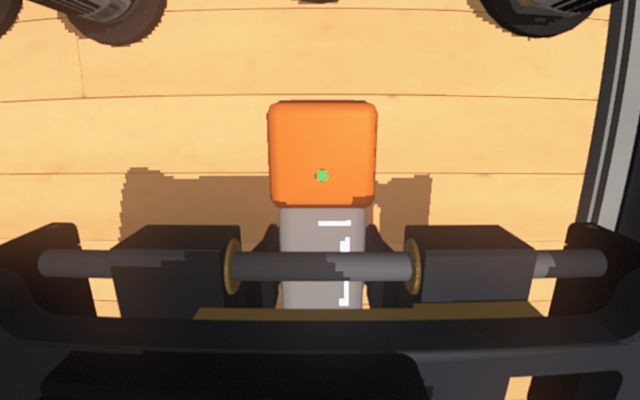

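The yellow jar's foot is just visible at the top (column 320), in line with the scanner. Holding for the read.

```bash
python3 -m inch '[{"dx":0,"dy":0,"dz":0,"rx":0,"ry":0,"rz":0},{"dx":0,"dy":0,"dz":0,"rx":0,"ry":0,"rz":0},{"dx":0,"dy":0,"dz":0,"rx":0,"ry":0,"rz":0},{"dx":0,"dy":0,"dz":0,"rx":0,"ry":0,"rz":0},{"dx":0,"dy":0,"dz":0,"rx":0,"ry":0,"rz":0},{"dx":0,"dy":0,"dz":0,"rx":0,"ry":0,"rz":0},{"dx":0,"dy":0,"dz":0,"rx":0,"ry":0,"rz":0},{"dx":0,"dy":0,"dz":0,"rx":0,"ry":0,"rz":0},{"dx":0,"dy":0,"dz":0,"rx":0,"ry":0,"rz":0},{"dx":0,"dy":0,"dz":0,"rx":0,"ry":0,"rz":0},{"dx":0,"dy":0,"dz":0,"rx":0,"ry":0,"rz":0},{"dx":0,"dy":0,"dz":0,"rx":0,"ry":0,"rz":0},{"dx":0,"dy":0,"dz":0,"rx":0,"ry":0,"rz":0},{"dx":0,"dy":0,"dz":0,"rx":0,"ry":0,"rz":0},{"dx":0,"dy":0,"dz":0,"rx":0,"ry":0,"rz":0},{"dx":0,"dy":0,"dz":0,"rx":0,"ry":0,"rz":0},{"dx":0,"dy":0,"dz":0,"rx":0,"ry":0,"rz":0},{"dx":0,"dy":0,"dz":0,"rx":0,"ry":0,"rz":0},{"dx":0,"dy":0,"dz":0,"rx":0,"ry":0,"rz":0},{"dx":0,"dy":0,"dz":0,"rx":0,"ry":0,"rz":0}]'
python3 -m inch '[{"dx":0,"dy":0,"dz":0,"rx":0,"ry":0,"rz":0},{"dx":0,"dy":0,"dz":0,"rx":0,"ry":0,"rz":0},{"dx":0,"dy":0,"dz":0,"rx":0,"ry":0,"rz":0},{"dx":0,"dy":0,"dz":0,"rx":0,"ry":0,"rz":0},{"dx":0,"dy":0,"dz":0,"rx":0,"ry":0,"rz":0},{"dx":0,"dy":0,"dz":0,"rx":0,"ry":0,"rz":0},{"dx":0,"dy":0,"dz":0,"rx":0,"ry":0,"rz":0},{"dx":0,"dy":0,"dz":0,"rx":0,"ry":0,"rz":0},{"dx":0,"dy":0,"dz":0,"rx":0,"ry":0,"rz":0},{"dx":0,"dy":0,"dz":0,"rx":0,"ry":0,"rz":0},{"dx":0,"dy":0,"dz":0,"rx":0,"ry":0,"rz":0},{"dx":0,"dy":0,"dz":0,"rx":0,"ry":0,"rz":0},{"dx":0,"dy":0,"dz":0,"rx":0,"ry":0,"rz":0},{"dx":0,"dy":0,"dz":0,"rx":0,"ry":0,"rz":0},{"dx":0,"dy":0,"dz":0,"rx":0,"ry":0,"rz":0},{"dx":0,"dy":0,"dz":0,"rx":0,"ry":0,"rz":0},{"dx":0,"dy":0,"dz":0,"rx":0,"ry":0,"rz":0},{"dx":0,"dy":0,"dz":0,"rx":0,"ry":0,"rz":0},{"dx":0,"dy":0,"dz":0,"rx":0,"ry":0,"rz":0},{"dx":0,"dy":0,"dz":0,"rx":0,"ry":0,"rz":0}]'
python3 chk.py 17
```

```text
time_s: 51.2
position: [0.4763, -0.0115, 0.0285]
eef_rot: [-3.142, 0.0, 0.001]
ft_force: [-0.0, 0.8, -1.6]
grip_width: 0.04
gripper_force: 40.0
time_s: 53.2
position: [0.4763, -0.0115, 0.0285]
eef_rot: [-3.142, 0.0, 0.001]
ft_force: [0.2, -0.0, -2.3]
grip_width: 0.0396
gripper_force: 40.0
scene
ochre few 0
yellow 22 yaw 161.9 inner [ 0.6326 -0.0133] outer [ 0.605  -0.0043] width 0.0104
dark 45 yaw 169.5 inner [0.619 0.102] outer [0.5856 0.1082] width 0.0131
red 45 yaw 179.9 inner [0.6302 0.1998] outer [0.5952 0.1999] width 0.0108
side
ochre 71 yaw -176.3 inner [ 0.6289 -0.1297] outer [ 0.5978 -0.1317] width 0.0098
yellow few 18
dark 25 yaw -171.1 inner [0.6144 0.1059] outer [0.5956 0.103 ] width 0.0117
red 25 yaw 176.6 inner [0.6286 0.2   ] outer [0.5984 0.2018] width 0.0123
[([321.7, 153.8], 10816, [267, 102, 110, 105])]
dark [([7.9, 11.9], 430, [0, 0, 21, 34]), ([70.5, 10.3], 586, [33, 0, 76, 26]), ([559.0, 23.7], 3948, [481, 0, 143, 95]), ([626.2, 46.8], 638, [616, 0, 20, 95])]
```

```bash
python3 -m inch '[{"dx":0,"dy":0,"dz":2,"rx":0,"ry":0,"rz":0},{"dx":0,"dy":0,"dz":2,"rx":0,"ry":0,"rz":0},{"dx":0,"dy":0,"dz":2,"rx":0,"ry":0,"rz":0},{"dx":-0.3,"dy":2,"dz":0,"rx":0,"ry":0,"rz":0},{"dx":-0.3,"dy":2,"dz":0,"rx":0,"ry":0,"rz":0},{"dx":-0.3,"dy":2,"dz":0,"rx":0,"ry":0,"rz":0},{"dx":-0.3,"dy":2,"dz":0,"rx":0,"ry":0,"rz":0},{"dx":-0.3,"dy":2,"dz":0,"rx":0,"ry":0,"rz":0},{"dx":-0.2,"dy":1.6,"dz":0,"rx":0,"ry":0,"rz":0},{"dx":0,"dy":0,"dz":0,"rx":0,"ry":0,"rz":0},{"dx":0,"dy":0,"dz":-2,"rx":0,"ry":0,"rz":0},{"dx":0,"dy":0,"dz":-2,"rx":0,"ry":0,"rz":0},{"dx":0,"dy":0,"dz":-1,"rx":0,"ry":0,"rz":0},{"dx":0,"dy":0,"dz":-1,"rx":0,"ry":0,"rz":0},{"dx":0,"dy":0,"dz":0,"rx":0,"ry":0,"rz":0},{"dx":0,"dy":0,"dz":0,"rx":0,"ry":0,"rz":0},{"dx":0,"dy":0,"dz":0,"rx":0,"ry":0,"rz":0},{"dx":0,"dy":0,"dz":0,"rx":0,"ry":0,"rz":0}]'
python3 chk.py 18
```

```text
time_s: 55.15
position: [0.4598, 0.1047, 0.0292]
eef_rot: [-3.141, -0.001, 0.001]
ft_force: [-0.1, 0.6, -2.7]
grip_width: 0.0398
gripper_force: 40.0
scene
ochre 24 yaw 164.5 inner [ 0.6222 -0.1357] outer [ 0.5944 -0.128 ] width 0.0121
yellow few 0
dark 46 yaw 170.0 inner [0.619  0.1021] outer [0.5856 0.108 ] width 0.013
red 45 yaw 179.9 inner [0.6302 0.1998] outer [0.5952 0.1999] width 0.0108
side
ochre 71 yaw -176.3 inner [ 0.6289 -0.1297] outer [ 0.5978 -0.1317] width 0.0098
yellow few 19
dark 26 yaw -165.7 inner [0.6155 0.1072] outer [0.5954 0.1021] width 0.0129
red 23 yaw 177.8 inner [0.6261 0.2   ] outer [0.5986 0.2011] width 0.0123
[([321.9, 153.8], 10817, [268, 102, 109, 105])]
dark []
```

```bash
python3 -m inch '[{"dx":0,"dy":0,"dz":0,"rx":0,"ry":0,"rz":0},{"dx":0,"dy":0,"dz":0,"rx":0,"ry":0,"rz":0},{"dx":0,"dy":0,"dz":0,"rx":0,"ry":0,"rz":0},{"dx":0,"dy":0,"dz":0,"rx":0,"ry":0,"rz":0},{"dx":0,"dy":0,"dz":0,"rx":0,"ry":0,"rz":0},{"dx":0,"dy":0,"dz":0,"rx":0,"ry":0,"rz":0},{"dx":0,"dy":0,"dz":0,"rx":0,"ry":0,"rz":0},{"dx":0,"dy":0,"dz":0,"rx":0,"ry":0,"rz":0},{"dx":0,"dy":0,"dz":0,"rx":0,"ry":0,"rz":0},{"dx":0,"dy":0,"dz":0,"rx":0,"ry":0,"rz":0},{"dx":0,"dy":0,"dz":0,"rx":0,"ry":0,"rz":0},{"dx":0,"dy":0,"dz":0,"rx":0,"ry":0,"rz":0},{"dx":0,"dy":0,"dz":0,"rx":0,"ry":0,"rz":0},{"dx":0,"dy":0,"dz":0,"rx":0,"ry":0,"rz":0},{"dx":0,"dy":0,"dz":0,"rx":0,"ry":0,"rz":0},{"dx":0,"dy":0,"dz":0,"rx":0,"ry":0,"rz":0},{"dx":0,"dy":0,"dz":0,"rx":0,"ry":0,"rz":0},{"dx":0,"dy":0,"dz":0,"rx":0,"ry":0,"rz":0},{"dx":0,"dy":0,"dz":0,"rx":0,"ry":0,"rz":0},{"dx":0,"dy":0,"dz":0,"rx":0,"ry":0,"rz":0}]'
python3 -m inch '[{"dx":0,"dy":0,"dz":0,"rx":0,"ry":0,"rz":0},{"dx":0,"dy":0,"dz":0,"rx":0,"ry":0,"rz":0},{"dx":0,"dy":0,"dz":0,"rx":0,"ry":0,"rz":0},{"dx":0,"dy":0,"dz":0,"rx":0,"ry":0,"rz":0},{"dx":0,"dy":0,"dz":0,"rx":0,"ry":0,"rz":0},{"dx":0,"dy":0,"dz":0,"rx":0,"ry":0,"rz":0},{"dx":0,"dy":0,"dz":0,"rx":0,"ry":0,"rz":0},{"dx":0,"dy":0,"dz":0,"rx":0,"ry":0,"rz":0},{"dx":0,"dy":0,"dz":0,"rx":0,"ry":0,"rz":0},{"dx":0,"dy":0,"dz":0,"rx":0,"ry":0,"rz":0},{"dx":0,"dy":0,"dz":0,"rx":0,"ry":0,"rz":0},{"dx":0,"dy":0,"dz":0,"rx":0,"ry":0,"rz":0},{"dx":0,"dy":0,"dz":0,"rx":0,"ry":0,"rz":0},{"dx":0,"dy":0,"dz":0,"rx":0,"ry":0,"rz":0},{"dx":0,"dy":0,"dz":0,"rx":0,"ry":0,"rz":0},{"dx":0,"dy":0,"dz":0,"rx":0,"ry":0,"rz":0},{"dx":0,"dy":0,"dz":0,"rx":0,"ry":0,"rz":0},{"dx":0,"dy":0,"dz":0,"rx":0,"ry":0,"rz":0},{"dx":0,"dy":0,"dz":0,"rx":0,"ry":0,"rz":0},{"dx":0,"dy":0,"dz":0,"rx":0,"ry":0,"rz":0}]'
python3 chk.py 19
```

```text
time_s: 57.3
position: [0.4593, 0.1045, 0.0285]
eef_rot: [-3.142, 0.0, 0.001]
ft_force: [0.3, -0.0, -2.2]
grip_width: 0.0395
gripper_force: 40.0
time_s: 59.3
position: [0.4593, 0.1045, 0.0285]
eef_rot: [-3.142, 0.0, 0.001]
ft_force: [0.3, -0.5, -1.4]
grip_width: 0.0396
gripper_force: 40.0
scene
ochre 24 yaw 164.5 inner [ 0.6222 -0.1357] outer [ 0.5944 -0.128 ] width 0.0121
yellow few 0
dark 46 yaw 170.0 inner [0.619  0.1021] outer [0.5856 0.108 ] width 0.013
red 45 yaw 179.9 inner [0.6302 0.1998] outer [0.5952 0.1999] width 0.0108
side
ochre 71 yaw -176.3 inner [ 0.6289 -0.1297] outer [ 0.5978 -0.1317] width 0.0098
yellow few 18
dark 25 yaw -171.1 inner [0.6144 0.1059] outer [0.5956 0.103 ] width 0.0117
red 24 yaw 174.4 inner [0.6262 0.1995] outer [0.5982 0.2022] width 0.0124
[([321.8, 153.8], 10822, [268, 102, 109, 105])]
dark []
```

```bash
python3 -m inch '[{"dx":0,"dy":0,"dz":2,"rx":0,"ry":0,"rz":0},{"dx":0,"dy":0,"dz":2,"rx":0,"ry":0,"rz":0},{"dx":0,"dy":0,"dz":2,"rx":0,"ry":0,"rz":0},{"dx":0.18,"dy":2.05,"dz":0,"rx":0,"ry":0,"rz":-0.86},{"dx":0.18,"dy":2.05,"dz":0,"rx":0,"ry":0,"rz":-0.86},{"dx":0.18,"dy":2.05,"dz":0,"rx":0,"ry":0,"rz":-0.86},{"dx":0.18,"dy":2.05,"dz":0,"rx":0,"ry":0,"rz":-0.86},{"dx":0.18,"dy":2.05,"dz":0,"rx":0,"ry":0,"rz":-0.86},{"dx":0.18,"dy":2.05,"dz":0,"rx":0,"ry":0,"rz":-0.86},{"dx":0.18,"dy":2.05,"dz":0,"rx":0,"ry":0,"rz":-0.86},{"dx":0.18,"dy":2.05,"dz":0,"rx":0,"ry":0,"rz":-0.86},{"dx":0.18,"dy":2.05,"dz":0,"rx":0,"ry":0,"rz":-0.86},{"dx":0.18,"dy":2.05,"dz":0,"rx":0,"ry":0,"rz":-0.86},{"dx":0.18,"dy":2.05,"dz":0,"rx":0,"ry":0,"rz":-0.86},{"dx":0.18,"dy":2.05,"dz":0,"rx":0,"ry":0,"rz":-0.86},{"dx":0.18,"dy":2.05,"dz":0,"rx":0,"ry":0,"rz":-0.86},{"dx":0.18,"dy":2.1,"dz":0,"rx":0,"ry":0,"rz":-0.86},{"dx":0,"dy":0,"dz":0,"rx":0,"ry":0,"rz":0},{"dx":0,"dy":0,"dz":0,"rx":0,"ry":0,"rz":0},{"dx":0,"dy":0,"dz":0,"rx":0,"ry":0,"rz":0}]'
python3 -m inch '[{"dx":0,"dy":0,"dz":0,"rx":0,"ry":0,"rz":0},{"dx":0,"dy":0,"dz":0,"rx":0,"ry":0,"rz":0},{"dx":0,"dy":0,"dz":0,"rx":0,"ry":0,"rz":0}]'
python3 chk.py 20
```

```text
time_s: 61.45
position: [0.4847, 0.3908, 0.0884]
eef_rot: [3.141, 0.0, -0.21]
ft_force: [0.5, -0.5, -1.3]
grip_width: 0.0397
gripper_force: 40.0
time_s: 61.75
position: [0.4847, 0.3916, 0.0887]
eef_rot: [-3.141, -0.0, -0.21]
ft_force: [1.3, 0.5, -1.3]
grip_width: 0.0394
gripper_force: 40.0
scene
ochre 33 yaw 174.9 inner [ 0.6309 -0.1331] outer [ 0.5941 -0.1298] width 0.0132
yellow 22 yaw 161.9 inner [ 0.6326 -0.0133] outer [ 0.605  -0.0043] width 0.0104
dark 43 yaw 169.2 inner [0.619  0.1019] outer [0.5855 0.1082] width 0.0132
red 45 yaw 179.9 inner [0.6302 0.1998] outer [0.5952 0.1999] width 0.0108
side
ochre 71 yaw -176.3 inner [ 0.6289 -0.1297] outer [ 0.5978 -0.1317] width 0.0098
yellow few 19
dark 25 yaw -171.1 inner [0.6144 0.1059] outer [0.5956 0.103 ] width 0.0117
red 24 yaw 174.4 inner [0.6262 0.1995] outer [0.5982 0.2022] width 0.0124
[([322.1, 153.4], 10904, [268, 102, 109, 106])]
dark [([536.8, 5.6], 726, [503, 0, 70, 15])]
```

Within 1 mm of the pick-up pose; I'll lower it to the dock floor, release and retreat.

```bash
python3 -m inch '[{"dx":0,"dy":0.05,"dz":-1.5,"rx":0,"ry":0,"rz":0},{"dx":0,"dy":0,"dz":-1.5,"rx":0,"ry":0,"rz":0},{"dx":0,"dy":0,"dz":-1.5,"rx":0,"ry":0,"rz":0},{"dx":0,"dy":0,"dz":-1,"rx":0,"ry":0,"rz":0},{"dx":0,"dy":0,"dz":-0.8,"rx":0,"ry":0,"rz":0},{"dx":0,"dy":0,"dz":-0.6,"rx":0,"ry":0,"rz":0},{"dx":0,"dy":0,"dz":-0.5,"rx":0,"ry":0,"rz":0},{"dx":0,"dy":0,"dz":0,"rx":0,"ry":0,"rz":0},{"dx":0,"dy":0,"dz":0,"rx":0,"ry":0,"rz":0},{"dx":0,"dy":0,"dz":0,"rx":0,"ry":0,"rz":0}]'
```

```text
time_s: 62.9
position: [0.4847, 0.3927, 0.015]
eef_rot: [-3.141, -0.0, -0.209]
ft_force: [0.2, 0.5, -1.2]
grip_width: 0.0396
gripper_force: 40.0
```

```bash
python3 -m inch '[{"dx":0,"dy":-0.05,"dz":-0.1,"rx":0,"ry":0,"rz":0},{"dx":0,"dy":0,"dz":0,"rx":0,"ry":0,"rz":0},{"dx":0,"dy":0,"dz":0,"rx":0,"ry":0,"rz":0}]'
python3 -m inch '[{"dx":0,"dy":0,"dz":0,"rx":0,"ry":0,"rz":0},{"dx":0,"dy":0,"dz":0,"rx":0,"ry":0,"rz":0},{"dx":0,"dy":0,"dz":0,"rx":0,"ry":0,"rz":0},{"dx":0,"dy":0,"dz":0,"rx":0,"ry":0,"rz":0},{"dx":0,"dy":0,"dz":0,"rx":0,"ry":0,"rz":0},{"dx":0,"dy":0,"dz":0,"rx":0,"ry":0,"rz":0},{"dx":0,"dy":0,"dz":0,"rx":0,"ry":0,"rz":0},{"dx":0,"dy":0,"dz":0,"rx":0,"ry":0,"rz":0}]' 8.7
python3 -m inch '[{"dx":0,"dy":0,"dz":1,"rx":0,"ry":0,"rz":0},{"dx":0,"dy":0,"dz":2,"rx":0,"ry":0,"rz":0},{"dx":0,"dy":0,"dz":2,"rx":0,"ry":0,"rz":0},{"dx":0,"dy":0,"dz":2,"rx":0,"ry":0,"rz":0},{"dx":0,"dy":0,"dz":2,"rx":0,"ry":0,"rz":0},{"dx":0,"dy":0,"dz":2,"rx":0,"ry":0,"rz":0},{"dx":0,"dy":-2.3,"dz":1.4,"rx":0,"ry":0,"rz":2},{"dx":0,"dy":-2.3,"dz":1.4,"rx":0,"ry":0,"rz":2},{"dx":0,"dy":-2.3,"dz":1.4,"rx":0,"ry":0,"rz":2},{"dx":0,"dy":-2.3,"dz":1.4,"rx":0,"ry":0,"rz":2},{"dx":0,"dy":-2.3,"dz":1.4,"rx":0,"ry":0,"rz":2},{"dx":0,"dy":-2.3,"dz":1.4,"rx":0,"ry":0,"rz":2},{"dx":0,"dy":-2.3,"dz":1.4,"rx":0,"ry":0,"rz":2},{"dx":0,"dy":-2.3,"dz":1.4,"rx":0,"ry":0,"rz":2},{"dx":0,"dy":-2.3,"dz":1.4,"rx":0,"ry":0,"rz":2},{"dx":0,"dy":-2.3,"dz":1.4,"rx":0,"ry":0,"rz":2},{"dx":0,"dy":0,"dz":0,"rx":0,"ry":0,"rz":0},{"dx":0,"dy":0,"dz":0,"rx":0,"ry":0,"rz":0},{"dx":0,"dy":0,"dz":0,"rx":0,"ry":0,"rz":0}]'
python3 chk.py 21
python3 - <<'E'
from h import *
i=robot.camera_info('wrist');im=cv2.imread('pics/w21.png')[:,:,::-1].copy()
seals(i,im,dict(ochre=(.63,-.132,.09),yellow=(.632,-.011,.096),dark=(.6152,.105,.105),red=(.63,.198,.09)))
h=hsv(im);m=(h[...,0]<14)&(h[...,1]>150)&(h[...,2]>100)&(np.arange(640)<300);c=max(blobs(m,200),key=lambda b:b[1]);print(c,plane(i,[c[0]],.046))
E
```

```text
time_s: 63.2
position: [0.4845, 0.3921, 0.0136]
eef_rot: [-3.141, -0.0, -0.209]
ft_force: [-0.5, 0.3, -1.6]
grip_width: 0.0396
gripper_force: 40.0
time_s: 64.0
position: [0.4845, 0.392, 0.0136]
eef_rot: [-3.142, -0.0, -0.209]
ft_force: [-0.4, 0.7, -0.9]
grip_width: 0.0863
gripper_force: 0.0
time_s: 65.9
position: [0.4841, 0.1628, 0.2634]
eef_rot: [-3.141, 0.0, 0.14]
ft_force: [0.4, 1.0, 0.0]
grip_width: 0.087
gripper_force: 0.0
scene
ochre 33 yaw 174.9 inner [ 0.6309 -0.1331] outer [ 0.5941 -0.1298] width 0.0132
yellow 22 yaw 161.9 inner [ 0.6326 -0.0133] outer [ 0.605  -0.0043] width 0.0104
dark 42 yaw 167.5 inner [0.6188 0.1013] outer [0.5855 0.1087] width 0.0133
red 45 yaw 179.9 inner [0.6302 0.1998] outer [0.5952 0.1999] width 0.0108
side
ochre 71 yaw -176.3 inner [ 0.6289 -0.1297] outer [ 0.5978 -0.1317] width 0.0098
yellow few 19
dark 25 yaw -171.1 inner [0.6144 0.1059] outer [0.5956 0.103 ] width 0.0117
red 23 yaw 177.8 inner [0.6261 0.2   ] outer [0.5986 0.2011] width 0.0123
[]
dark [([634.2, 46.0], 774, [623, 0, 17, 95]), ([463.5, 72.6], 633, [450, 44, 40, 49]), ([547.7, 74.7], 612, [529, 60, 46, 35])]
ochre 303 yaw -179.7 inner [ 0.6318 -0.1341] outer [ 0.5993 -0.1342] width 0.0129
yellow 189 yaw 175.4 inner [ 0.6343 -0.012 ] outer [ 0.6149 -0.0104] width 0.0114
dark 308 yaw 179.3 inner [0.6183 0.1034] outer [0.5955 0.1037] width 0.0122
red 397 yaw -179.4 inner [0.6323 0.1996] outer [0.5994 0.1993] width 0.0113
([149.8, 103.7], 1542, [126, 81, 51, 47]) [[0.53830565 0.37467032 0.046     ]]
```

View pics/w21.png

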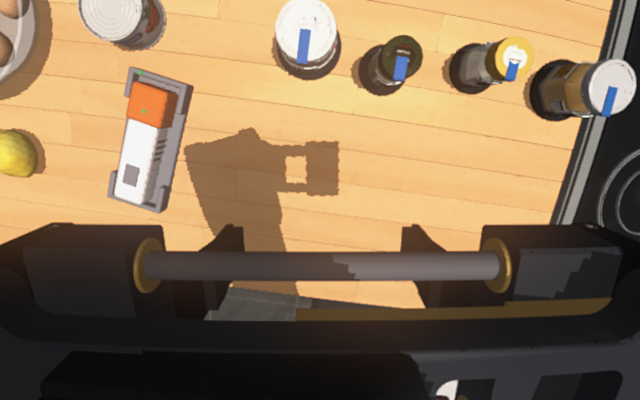

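The scanner lies flat in its dock at (145,145), all four jars still face the front, and the gripper is clear. Handing in.

```bash
python3 -c "
from workcell import robot
print(robot.close_job())"
```

```text
the job is handed in; nothing more can be done
None
```

I turned all four jars to face the front and held the scanner steady for about four seconds at each, in order red, ochre, yellow, dark; the scanner is back flat in its dock and the job is handed in at about 66 s, though the interface gave no read confirmation or verdict.

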